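# Proof-load moulded cups in a clamp jig

## Robot

A 6-joint arm with a two-finger parallel gripper is mounted at the origin on the work surface. World frame = base frame: x ahead of the robot, y to its left, z up, the work surface at z = 0. Lengths are in m, angles in rad, forces in N, time in s.
With the tool pointing down it reaches from about 0.375 to 0.9 m from the base axis. Payload 3.1 kg.
Tool frame: the origin (TCP) lies on the centre line of the jaws, within the pads' length; the fingertips stand 25 mm ahead of it and the grasp point (between the pads) lies 6 mm ahead of it; x points along the fingers, y is the direction in which the jaws open and shut, and the axes are right-handed (so a half turn about x gives the same grasp; the last joint's range is limited). The gripper opens to 87 mm and grips with 3 to 60 N. Pads are 19 mm wide; open, the fingers measure 117 mm over their backs; the gripper's body (75 mm by 190 mm) begins 51 mm behind the grasp point.
Start: joints at [1.063, 0.527, 1.433, -0, 1.181, -0.178], TCP at [0.202, 0.592, 0.248] pointing down, gripper open.
Joint ranges: [-3.08, 3.08], [-0.75, 2.2], [0.22, 2.44], [-1.43, 4.57], [0, 2.65], [-2.85, 2.85]. Speed limits (rad/s): [2.79, 2.79, 3.14, 3.14, 3.14, 3.14].

## Interface

Orientations are given as a unit quaternion [x, y, z, w].
In Python, from rig import robot gives the robot as it stands. The module is installed in compiled form; this text tells all that it offers.
- The arm moves only by the tool move_arm, never from a script. Its argument "commands" is a list of rows, each a list of 5 numbers: the gripper's target within -1 to 1 (shut at 1, half-way at 0, fully open at -1), then the shift along the tool's x, y, z in mm, then the turn about the tool's x in degrees. A call has 1 to 8 rows; each row is the pose to reach, as a shift and turn from the pose commanded when the call began, along the tool's axes at that moment; what a row does not reach only later rows make up. A row lasts 1/12 s, in which the tool goes at most 41.7 mm and 7.16 degrees, less where a joint would pass 70% of its speed; a pose out of reach is approached as far as the arm can. A call with a gripper value outside its range is refused whole. The fingers move at their own pace and stop on an object; "newtons" is the grip in N (left out, the last holds). Time passes only in rows, so rows that repeat a pose let the fingers close. It gives the time, the measured TCP pose, the force and the opening at its end, in the units of the state.
- robot.get_obs(): the state, without advancing time (a new reading comes with each control period).
- robot.camera(name): name is "scene" or "top" or "wrist"; returns a dict with "image" (400x640x3 uint8, red, green, blue), "fx", "fy", "cx", "cy" (pixels), "xyz" and "rotation" of the camera in the world; the wrist camera has in their place "tool_from_camera" (4x4, takes a point from camera to tool coordinates, whose origin is the TCP and whose axes are the tool frame's). Camera axes: x right, y down, z forward; pixel columns grow to the right and rows downward; lengths in m; the calibration is good to about 2 mm. A picture is of the moment at which its call begins: read the wrist's pose just before it. There is no depth.
- robot.hand_in(): hands the job in, once; it reports no verdict.
Trained networks look in a picture, given as the dict that the camera call returned (one of the last four; its "shot" number tells which), for a name from the list of things; names that differ only in an ending like _2 or _b are one class to them, and where a whole thing is asked for, a point or a joint stands for the part that bears it (a point fixed in the world has none). Each returns a list of dicts, best first, with "p" (0 to 1); they miss things now and then, are a little off and sometimes report something else, mostly with a low value. They report only what shows in the picture. A call takes as long as a camera call. They do not tell look-alikes from the thing itself.
- robot.regions_of(picture, name): "pixels" (400x640 bool, what is visible of it) and "bbox" ([left, top, right, bottom] in pixels, round what is visible of it).
The state is a dict: "time": time; "q": joint angles; "joint_velocities": joint speeds; "joint_torque": joint torques, N m; "position": TCP position; "tool_rot": TCP orientation; "ft_force": force on the tool from outside, world axes, zero at the start; "moment": the same for the moment, N m; "grip_width": finger opening in m.
Only numpy, scipy, OpenCV 4.12 (cv2) and the standard library are available. Lean on these libraries where they do the work, as an engineer would, in place of code of your own. Each camera call takes 0.05 s, during which the arm holds its last target.

## Task

Stand every cup from the grey mat upside down, as it is, on its own black mark of the jig, swing the toggle clamp's bar over onto them, and turn the yellow torque knob clockwise until it clicks past its detent to the green line. Then turn the knob back to the red line while the clamp is still shut, swing the clamp fully open again, and stand all the cups, still upside down, flat on the floor of the blue tray. Leave the mug and the steel dish where they are; if a cup gets knocked off its mark before the knob has clicked, put it right before clicking.

Things in the scene. Friction and masses are not known exactly. Their poses are not given: they have to be found in the camera images.
- cup0: one of two or three moulded melamine cups (the state gives None for an absent one): pale yellow-green straight-sided cup standing upside down, 46 mm diameter, 40 mm tall, about 60 g; origin at the centre of its underside (the rim it stands on), z up
- cup1: one of two or three moulded melamine cups (the state gives None for an absent one): pale yellow-green straight-sided cup standing upside down, 46 mm diameter, 40 mm tall, about 60 g; origin at the centre of its underside (the rim it stands on), z up
- cup2: one of two or three moulded melamine cups (the state gives None for an absent one): pale yellow-green straight-sided cup standing upside down, 46 mm diameter, 40 mm tall, about 60 g; origin at the centre of its underside (the rim it stands on), z up
- jig: aluminium jig deck, 240 (x) x 350 (y) x 12 mm, fixed; origin at the centre of its underside on the table, its top 12 mm up. Its x axis points from the clamp's handle side to the hinge side. In its frame: clamp hinge posts at x 67..107, y 19..81 mm, up to 78 mm high; round grey knob pillar 72 mm diameter at (-30, -130) mm, top 42 mm up
- mark0 (a point): centre of a black disc (54 mm, green ring 62 mm across) printed flush on the deck, at deck-top height; the three marks stand in a row 75 mm apart along the jig's y. Each takes one cup
- mark1 (a point): centre of a black disc (54 mm, green ring 62 mm across) printed flush on the deck, at deck-top height; the three marks stand in a row 75 mm apart along the jig's y. Each takes one cup
- mark2 (a point): centre of a black disc (54 mm, green ring 62 mm across) printed flush on the deck, at deck-top height; the three marks stand in a row 75 mm apart along the jig's y. Each takes one cup
- clamp (a joint): angle of the toggle clamp's arm (rad) about the jig's y axis: 1.8 = fully open (upright, leaning a little away), about 0 = shut, arm level and the rubber-faced bar resting on the cups' tops. A steel counterweight block above its hinge carries it over centre at about 1.1 rad: let go, it falls to the nearer end; about 2 N at the handle
- clamp_grip (a point): centre of the clamp's red barrel handle, 26 mm diameter, 28 mm long with its axis along the jig's y; 190 mm from the hinge. Pinch its two flat ends (fingers closing along the jig's y); it turns between the fingers as the arm swings. The presser bar (36 x 190 mm) lies across the arm, centred 115 mm from the hinge
- clamp_hinge (a point): point on the clamp's hinge axis (parallel to the jig's y), fixed to the jig, 66.5 mm above the table; the shut arm points along the jig's -x from here, the open arm up
- knob (a joint): angle of the yellow torque knob (rad), 0 = red line, grows clockwise seen from above; its detent hump is at 0.6 rad, past which it clicks on to its stop at 1.2 = green line; let go before the hump, it springs back to 0. Up to about 0.25 N m
- knob_grip (a point): on the knob's vertical axis at grip height: the knob is an upright yellow bar 46 mm long and 14 mm thick standing on a black disc (48 mm diameter); the bar reaches from the disc, 28 mm below this point, to 10 mm above it; the point's x axis lies along the bar's length and turns with it
- tray: open blue tray, 240 (x) x 150 (y) x 24 mm outside, walls and floor 5 mm, fixed; origin at the centre of its underside. Takes three cups in a row along its x, 65 to 70 mm apart
- mat: grey mat 260 (x) x 160 (y) x 2 mm, fixed, on which the cups stand at the start in a row along its x about 65 mm apart; origin at the centre of its underside
- mug: white mug 72 mm diameter, 75 mm tall, beyond the jig; leave alone
- dish: small steel bowl 72 mm diameter, 28 mm tall, beyond the jig; leave alone
Mind the look-alikes: they are no part of the job. What is shaped like the cup0 but pink is not meant. Leave any turquoise look-alike of the cup1 alone.

How it is judged:
On the way, in this order (a step that is already met when the one before it is completed fails the run):
1. every cup stands on a mark of the jig (within 12 mm), clamp open ((horizontal distance between cup0 and mark0 below 0.012 m or horizontal distance between cup0 and mark1 below 0.012 m or horizontal distance between cup0 and mark2 below 0.012 m) and angle between each of cup0, cup1, cup2's own z axis and vertical below 0.1 rad and z of each of cup0, cup1, cup2 in the frame of jig below 0.018 m and (horizontal distance between cup1 and mark0 below 0.012 m or horizontal distance between cup1 and mark1 below 0.012 m or horizontal distance between cup1 and mark2 below 0.012 m) and (horizontal distance between cup2 and mark0 below 0.012 m or horizontal distance between cup2 and mark1 below 0.012 m or horizontal distance between cup2 and mark2 below 0.012 m) and value of joint clamp above 1.5 rad and value of joint knob below 0.2 rad), for 0.2 s.
2. the clamp is shut over the cups on their marks ((horizontal distance between cup0 and mark0 below 0.012 m or horizontal distance between cup0 and mark1 below 0.012 m or horizontal distance between cup0 and mark2 below 0.012 m) and angle between each of cup0, cup1, cup2's own z axis and vertical below 0.1 rad and z of each of cup0, cup1, cup2 in the frame of jig below 0.018 m and (horizontal distance between cup1 and mark0 below 0.012 m or horizontal distance between cup1 and mark1 below 0.012 m or horizontal distance between cup1 and mark2 below 0.012 m) and (horizontal distance between cup2 and mark0 below 0.012 m or horizontal distance between cup2 and mark1 below 0.012 m or horizontal distance between cup2 and mark2 below 0.012 m) and value of joint clamp below 0.1 rad and value of joint knob below 0.2 rad), for 0.2 s.
3. the knob has clicked past its detent with the clamp shut on the cups on their marks ((horizontal distance between cup0 and mark0 below 0.012 m or horizontal distance between cup0 and mark1 below 0.012 m or horizontal distance between cup0 and mark2 below 0.012 m) and angle between each of cup0, cup1, cup2's own z axis and vertical below 0.1 rad and z of each of cup0, cup1, cup2 in the frame of jig below 0.018 m and (horizontal distance between cup1 and mark0 below 0.012 m or horizontal distance between cup1 and mark1 below 0.012 m or horizontal distance between cup1 and mark2 below 0.012 m) and (horizontal distance between cup2 and mark0 below 0.012 m or horizontal distance between cup2 and mark1 below 0.012 m or horizontal distance between cup2 and mark2 below 0.012 m) and value of joint clamp below 0.1 rad and value of joint knob above 1 rad), for 0.2 s.
4. the knob is back at the red line with the clamp still shut (value of joint clamp below 0.1 rad and value of joint knob below 0.2 rad), for 0.2 s.
At the end, for the whole second after the job is handed in: every cup stands upside down (tilt under 0.1 rad), at rest and released on the floor of the tray; the clamp is open beyond 1.6 rad and the knob is within 0.2 rad of its red line (x of cup0 in the frame of tray between -0.1 and 0.1 m and y of cup0 in the frame of tray between -0.055 and 0.055 m and z of each of cup0, cup1, cup2 in the frame of tray below 0.011 m and angle between each of cup0, cup1, cup2's own z axis and vertical below 0.1 rad and linear speed of each of cup0, cup1, cup2 below 0.02 m/s and contact force between each of cup0, cup1, cup2 and the fingers below 0.1 N and x of cup1 in the frame of tray between -0.1 and 0.1 m and y of cup1 in the frame of tray between -0.055 and 0.055 m and x of cup2 in the frame of tray between -0.1 and 0.1 m and y of cup2 in the frame of tray between -0.055 and 0.055 m and value of joint clamp above 1.6 rad and value of joint knob below 0.2 rad); the robot touches nothing.
It fails at once if the mug is shifted by more than 40 mm (distance of mug from where it was at the start of the episode above 0.04 m).
It fails at once if the dish is shifted by more than 40 mm (distance of dish from where it was at the start of the episode above 0.04 m).
Of cup0, cup1, cup2 only 2 to 3 are there at a start; the rules pass over those that are not, and their reading is None.
At some moment in a run one of cup0, cup1, cup2 may be knocked a few centimetres aside while the robot is not near it.
It also fails if it takes over 210 s, if anything falls off the work surface, if the arm or the gripper's body presses on something with over 40 N, if the wrist force passes 120 N, or if a joint passes its speed limit or range.

## Working session

There is one attempt and no reset: what is moved stays moved. The work goes in short steps, Python scripts to look and compute and a tool call to move; the robot and the scene stay as the last step left them, time stands still between calls to the robot, and variables do not carry over. Pictures are saved under pics/ and viewed, and the job is handed in when it is done.

Besides the shell and the picture viewer there is one more tool, called after "Emit:" as name(argument=value, ...) on one line, values as JSON. move_arm: Moves the arm, as the interface text tells. Its arguments: {"type":"object","properties":{"commands":{"type":"array","items":{"type":"array","items":{"type":"number"}}},"newtons":{"type":"number"}},"required":["commands"]}

```bash
ls; mkdir -p pics; python3 - <<'E'
from rig import robot
import cv2
o=robot.get_obs()
for k,v in o.items(): print(k,v)
for n in("scene","top","wrist"):
    c=robot.camera(n); cv2.imwrite(f"pics/{n}0.png",c["image"][:,:,::-1]); print(n,{k:v for k,v in c.items() if k!="image"})
E
```

```text
pics
time 0.0
q [ 1.06351323e+00  5.28461905e-01  1.43390866e+00 -6.98381834e-05
  1.18140852e+00 -1.78485963e-01]
joint_velocities [ 0.00068313 -0.00031024  0.00102285 -0.00116362 -0.00013807 -0.0030495 ]
joint_torque [ 1.96472394e-05 -4.40039492e+01 -1.76595175e+01  6.32483256e-02
  5.80889569e-02 -1.73126941e-04]
position [0.20145604 0.59091302 0.24657218]
tool_rot [ 0.11497938  0.69781235 -0.11645077  0.69733557]
ft_force [-1.72719141  0.37461202  0.26629428]
moment [-0.02579817  0.01237757  0.02587441]
grip_width 0.08684649082491491
scene {'fx': 386.55462993494416, 'fy': 386.55462993494416, 'cx': 323.46115552568455, 'cy': 199.354620197554, 'xyz': array([1.11953252, 0.38357869, 0.79843553]), 'rotation': array([ 0.42185288,  0.83358084, -0.31749186, -0.16242551]), 'shot': 1}
top {'fx': 414.8020910953722, 'fy': 414.8020910953722, 'cx': 320.0081653693815, 'cy': 195.54581192691506, 'xyz': array([0.41694527, 0.0099027 , 1.06881118]), 'rotation': array([ 0.7058862 , -0.70469828,  0.05912905, -0.04035784]), 'shot': 2}
wrist {'fx': 283.5255645961447, 'fy': 283.5255645961447, 'cx': 319.2679327523125, 'cy': 201.77512795822304, 'tool_from_camera': array([[-8.29393238e-04, -2.56978965e-01,  9.66416641e-01,
        -1.36723637e-01],
       [ 9.99999440e-01,  4.21884825e-04,  9.70397507e-04,
         1.93590962e-04],
       [-6.57088262e-04,  9.66416905e-01,  2.56978471e-01,
        -7.01787296e-02],
       [ 0.00000000e+00,  0.00000000e+00,  0.00000000e+00,
         1.00000000e+00]]), 'shot': 3}
```

View pics/scene0.png

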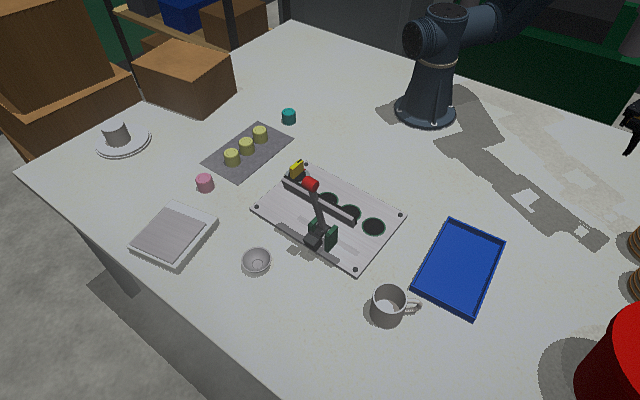

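View pics/top0.png

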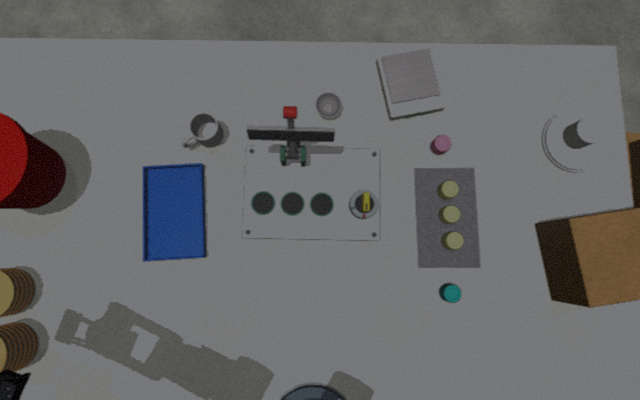

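View pics/wrist0.png

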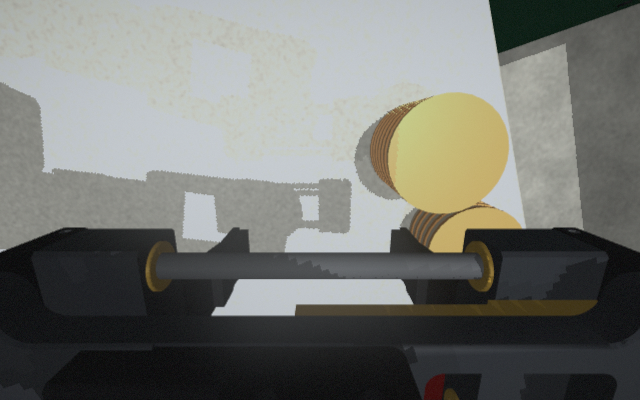

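The grey mat holds three yellow-green cups, at (449,189), (451,214) and (454,240) in the top view. Two look-alikes are excluded: pink at (441,144) and turquoise at (452,293), both off the mat. Next I'll measure positions.

```bash
cat > h.py <<'E'
from rig import robot
import numpy as np, cv2
from scipy.spatial.transform import Rotation as R
from scipy.optimize import minimize
def pose():
    o=robot.get_obs(); return np.array(o["position"]),R.from_quat(o["tool_rot"]).as_matrix(),o
def cam(n):
    p,Rt,o=pose(); c=robot.camera(n)
    if n=="wrist":
        T=np.array(c["tool_from_camera"]); c["Rw"]=Rt@T[:3,:3]; c["pw"]=p+Rt@T[:3,3]
    else: c["Rw"]=R.from_quat(c["rotation"]).as_matrix(); c["pw"]=np.array(c["xyz"])
    return c
def proj(c,P):
    q=(np.atleast_2d(P)-c["pw"])@c["Rw"]
    return np.c_[c["fx"]*q[:,0]/q[:,2]+c["cx"],c["fy"]*q[:,1]/q[:,2]+c["cy"]]
def ray(c,uv,z):
    uv=np.atleast_2d(uv).astype(float)
    d=np.c_[(uv[:,0]-c["cx"])/c["fx"],(uv[:,1]-c["cy"])/c["fy"],np.ones(len(uv))]@c["Rw"].T
    return c["pw"]+d*((z-c["pw"][2])/d[:,2])[:,None]
def save(c,n,box=None,k=1):
    im=c["image"][:,:,::-1]
    if box: im=im[box[1]:box[3],box[0]:box[2]]
    cv2.imwrite(f"pics/{n}.png",cv2.resize(im,None,fx=k,fy=k,interpolation=cv2.INTER_CUBIC))
def cupmask(c):
    hsv=cv2.cvtColor(c["image"],cv2.COLOR_RGB2HSV)
    return cv2.inRange(hsv,(25,50,60),(45,255,255))
def cups(c,z0,area=150,roi=None):
    """list of (x,y,iou) by silhouette fit of 46x40 cylinder at underside height z0"""
    m=cupmask(c)
    if roi: 
        mm=np.zeros_like(m); l,t,r,b=roi; mm[t:b,l:r]=m[t:b,l:r]; m=mm
    m=cv2.morphologyEx(m,cv2.MORPH_OPEN,np.ones((3,3)))
    n,lab,st,ce=cv2.connectedComponentsWithStats(m)
    a=np.linspace(0,2*np.pi,40); out=[]
    for i in range(1,n):
        if st[i,4]<area: continue
        x0=ray(c,ce[i],z0+.025)[0]
        mask=(lab==i)
        k=4; l,t,w,hh=st[i,:4]; l-=10;t-=10;w+=20;hh+=20
        l=max(l,0);t=max(t,0)
        M=cv2.resize(mask[t:t+hh,l:l+w].astype(np.float32),None,fx=k,fy=k,interpolation=cv2.INTER_LINEAR)>.5
        def cost(xy):
            P=np.array([[xy[0]+.023*np.cos(t_),xy[1]+.023*np.sin(t_),z] for z in(z0,z0+.04) for t_ in a])
            q=(proj(c,P)-[l,t]+.5)*k-.5
            h=cv2.convexHull(q.astype(np.float32)); I=np.zeros(M.shape,np.uint8)
            cv2.fillConvexPoly(I,np.round(h*16).astype(np.int32),1,shift=4); I=I>0
            return 1-(I&M).sum()/max(1,(I|M).sum())
        r=minimize(cost,x0[:2],method="Nelder-Mead",options=dict(initial_simplex=x0[:2]+np.array([[0,0],[.006,0],[0,.006]]),xatol=1e-4,fatol=1e-4))
        out.append((*r.x.round(4),round(1-r.fun,3),tuple(ce[i].round(0).astype(int)),int(st[i,4])))
    return out
E
python3 - <<'E'
from h import *
p,Rt,o=pose(); print("tool y",Rt[:,1].round(3),"z",Rt[:,2].round(3))
for n in("top","scene"):
    c=cam(n)
    for r in cups(c,.002,80): print(n,r)
    for nm in("jig","tray","mat","knob","knob_grip","clamp","cup0","clamp_grip","mug","dish"):
        try:
            for r in robot.regions_of(c,nm)[:5]: print(n,nm,round(r["p"],2),r["bbox"],np.argwhere(r["pixels"]).mean(0)[::-1].round(1))
        except Exception as e: print(nm,e)
    if n=="top": save(c,"topjig",(230,90,395,250),4); save(c,"topmat",(400,120,500,310),3)
    else: save(c,"scjig",(240,140,420,290),4)
E
```

```text
tool y [ 0.323  0.946 -0.002] z [ 0.946 -0.323 -0.   ]
top (np.float64(0.5812), np.float64(-0.3443), np.float64(0.684), (np.int64(449), np.int64(189)), 242)
top (np.float64(0.5501), np.float64(-0.1358), np.float64(0.374), (np.int64(366), np.int64(202)), 118)
top (np.float64(0.5186), np.float64(-0.3465), np.float64(0.72), (np.int64(450), np.int64(214)), 257)
top (np.float64(0.452), np.float64(-0.3531), np.float64(0.696), (np.int64(454), np.int64(240)), 254)
top jig 0.91 [246.5, 107.5, 380.7, 240.0] [309.6 186.3]
top tray 0.6 [143.3, 162.1, 207.4, 262.3] [173.6 211.9]
top mat 0.98 [418.1, 170.2, 479.9, 268.8] [446.2 218.3]
top mat 0.67 [245.4, 108.5, 380.5, 243.3] [309.5 186.5]
top knob 0.71 [352.6, 192.4, 373.1, 208.4] [364.2 202.5]
top cup0 0.82 [432.6, 135.4, 451.2, 154.6] [440.7 144.4]
top cup0 0.81 [442.0, 234.3, 464.9, 247.6] [452.4 240.5]
top cup0 0.73 [437.8, 283.3, 463.3, 306.1] [450.1 292.1]
top cup0 0.62 [244.0, 105.8, 382.3, 242.4] [309.2 186.7]
top cup0 0.58 [435.6, 176.0, 455.3, 198.3] [447.6 189.2]
top clamp_grip 0.71 [245.9, 108.8, 335.7, 160.0] [290.5 132.9]
top mug 0.
[... 726 characters left out ...]
288.1, 161.4, 307.2, 182.5] [297.2 171.2]
scene clamp 0.74 [282.0, 177.8, 355.4, 251.6] [317.7 209. ]
scene cup0 0.77 [282.2, 108.7, 295.8, 125.1] [288.7 116.3]
scene cup0 0.71 [224.2, 150.1, 241.8, 168.6] [231.6 157.1]
scene cup0 0.7 [254.5, 124.7, 272.6, 144.3] [260.  134.3]
scene cup0 0.7 [237.6, 137.7, 255.4, 154.2] [245.8 145.7]
scene cup0 0.69 [253.0, 160.4, 406.4, 279.9] [329.2 216.5]
scene clamp_grip 0.92 [281.5, 177.4, 354.7, 248.8] [317.5 208.7]
scene clamp_grip 0.57 [239.0, 137.9, 255.4, 156.5] [246.4 146.1]
scene mug 0.65 [369.2, 284.5, 420.3, 327.1] [390.4 305.1]
scene dish 0.73 [238.8, 247.3, 270.6, 275.2] [255.9 259.6]
scene dish 0.55 [253.0, 162.8, 405.8, 276.7] [329.5 216.4]
```

View pics/topjig.png

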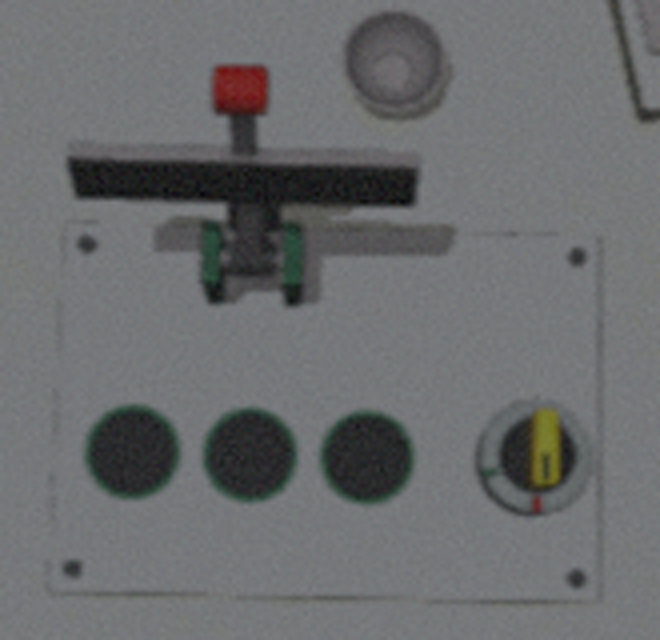

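View pics/topmat.png

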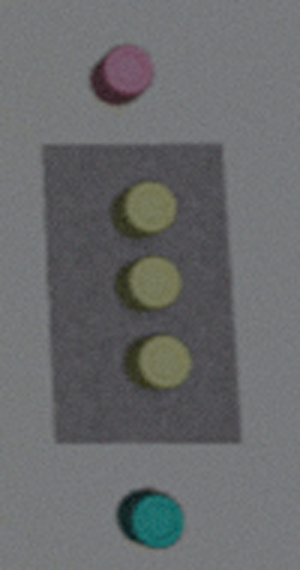

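View pics/scjig.png

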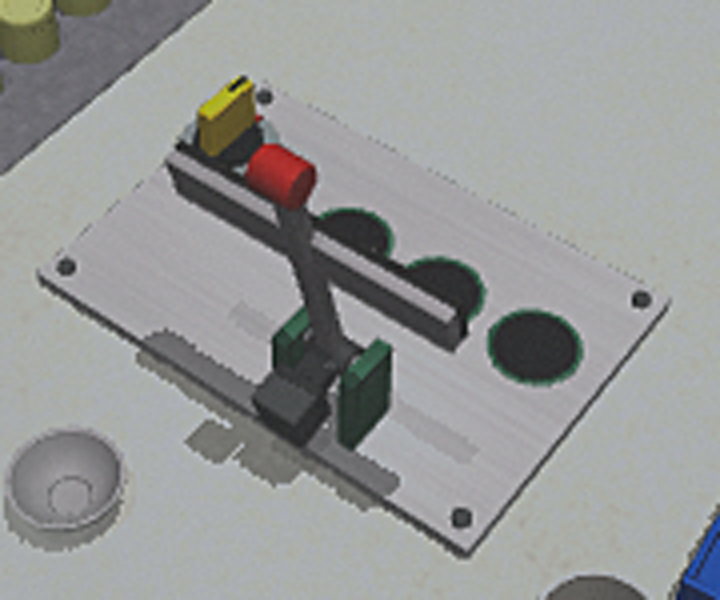

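The crops confirm three yellow-green cups on the mat and three black marks. The knob's red line is on the robot's side. Now the jig, clamp, knob and tray geometry.

```bash
python3 - <<'E'
from h import *
C={n:cam(n) for n in("top","scene")}
def tri(a,b):
    # two-ray closest
    ds=[];ps=[]
    for n,uv in(("top",a),("scene",b)):
        c=C[n]; d=c["Rw"]@np.array([(uv[0]-c["cx"])/c["fx"],(uv[1]-c["cy"])/c["fy"],1]); ds.append(d/np.linalg.norm(d)); ps.append(c["pw"])
    A=sum(np.eye(3)-np.outer(d,d) for d in ds); b_=sum((np.eye(3)-np.outer(d,d))@p for d,p in zip(ds,ps))
    x=np.linalg.solve(A,b_); return x.round(4),[round(float(np.linalg.norm((np.eye(3)-np.outer(d,d))@(x-p))),4) for d,p in zip(ds,ps)]
cen={}
for n,c in C.items():
    im=c["image"]; g=im.max(2); hsv=cv2.cvtColor(im,cv2.COLOR_RGB2HSV)
    box=dict(top=(245,180,340,225),scene=(300,170,400,245))[n]
    m=((g<(45 if n=="top" else 75))*255).astype(np.uint8)
    k,lab,st,ce=cv2.connectedComponentsWithStats(m)
    for i in range(1,k):
        if st[i,4]>100 and box[0]<ce[i][0]<box[2] and box[1]<ce[i][1]<box[3]:
            print(n,"dark",st[i],ce[i].round(1),ray(c,ce[i],.012)[0].round(4))
    def cc(lo,hi,box,nm,amin=15):
        m=cv2.inRange(hsv,lo,hi); q=np.zeros_like(m); l,t,r,b=box; q[t:b,l:r]=m[t:b,l:r]
        k,lab,st,ce=cv2.connectedComponentsWithStats(q)
        for i in range(1,k):
            if st[i,4]>amin: print(n,nm,st[i],ce[i].round(1)); cen.setdefault((n,nm),ce[i])
    B=(230,90,395,250) if n=="top" else (240,140,420,290)
    cc((0,130,70),(8,255,255),B,"red"); cc((22,120,70),(32,255,255),B,"yellow")
    m=cv2.inRange(hsv,(105,130,40),(125,255,255)); 
    if n=="top": m[:,:100]=0
    else: m[:200]=0; 
    k,lab,st,ce=cv2.connectedComponentsWithStats(m); i=1+st[1:,4].argmax()
    r=cv2.minAreaRect(np.argwhere(lab==i)[:,::-1].astype(np.float32)); h=cv2.approxPolyDP(cv2.convexHull(np.argwhere(lab==i)[:,::-1].astype(np.int32)),6,True)[:,0]
    print(n,"tray",h.tolist(),ray(c,h,.024).round(3)[:,:2].tolist())
print(tri(cen["top","red"],cen["scene","red"]),tri(cen["top","yellow"],cen["scene","yellow"]))
c=C["top"]
# screws & corners of jig top
S=np.array([[86,244],[577,256],[72,569],[576,578]])/4+[230,90]-.4; print("top screws",ray(c,S,.012).round(4)[:,:2].tolist())
S=np.array([[264,97],[65,267],[641,300],[461,518]])/4+[240,140]-.4; print("scene screws",ray(C["scene"],S,.012).round(4)[:,:2].tolist())
S=np.array([[532,347]])/4+[240,140]-.4; print("scene mark",ray(C["scene"],S,.012).round(4)[:,:2].tolist())
for s in (1,): cv2.imwrite("pics/x.png",np.clip(C["top"]["image"][150:280,130:400,::-1].astype(int)*2,0,255).astype(np.uint8).repeat(2,0).repeat(2,1))
E
```

```text
top dark [253 193  20  20 151] [262.4 202.7] [0.5479 0.1293 0.012 ]
top dark [283 194  19  20 169] [292.3 202.8] [0.5478 0.0529 0.012 ]
top dark [312 194  20  20 217] [321.7 203.5] [ 0.5461 -0.0225  0.012 ]
top red [284 107  12  11  95] [289.3 111.8]
top yellow [363 193   7  18 117] [365.9 201.6]
top tray [[204, 256], [144, 260], [143, 167], [201, 164]] [[0.413, 0.269], [0.403, 0.416], [0.637, 0.432], [0.645, 0.286]]
scene dark [ 282  170   78   83 1688] [322.  213.9] [ 0.5953 -0.0028  0.012 ]
scene dark [363 218  21  17 286] [373.1 226.2] [0.5504 0.1273 0.012 ]
scene red [302 176  17  15 141] [309.1 181.9]
scene yellow [290 159  13  20 163] [295.9 169. ]
scene tray [[505, 241], [472, 322], [409, 289], [449, 216]] [[0.406, 0.416], [0.653, 0.431], [0.663, 0.288], [0.414, 0.272]]
(array([0.7055, 0.0492, 0.2545]), [0.0018, 0.0018]) (array([ 0.5447, -0.1291,  0.0651]), [0.0002, 0.0002])
top screws [[0.6843, 0.1611], [0.6784, -0.1594], [0.4734, 0.1651], [0.468, -0.1549]]
scene screws [[0.4688, -0.1566], [0.6794, -0.1613], [0.4753, 0.1639], [0.6849, 0.1592]]
scene mark [[0.5515, 0.1265]]
```

```bash
cat >> h.py <<'E'
def go(x,y,z,yaw=None):
    """print delta (tool mm, deg) to bring grasp point to world x,y,z with jaw-yaw deg (mod 180) of tool y from world y, ccw+"""
    p,Rt,o=pose(); g=p+Rt@[.006,0,0]
    d=Rt.T@(np.array([x,y,z])-g)*1000
    cur=np.degrees(np.arctan2(-Rt[0,1],Rt[1,1]))
    t="" 
    if yaw is not None:
        a=(cur-yaw+90)%180-90; t=f"turn {a:.1f} (or {a-180*np.sign(a):.1f})"
    print("g",g.round(4),"yaw %.1f"%cur,"q",np.round(o["q"],2),"w %.4f"%o["grip_width"],"F",np.round(o["ft_force"],1),"t",round(o["time"],2))
    print("delta",d.round(1),"rows",round(np.linalg.norm(d)/41.7,1),t)
E
python3 -c "
from h import *
go(.45,.10,.22,0)"
```

```text
g [0.2018 0.5915 0.2415] yaw -18.8 q [ 1.06  0.53  1.43 -0.    1.18 -0.18] w 0.0873 F [ 0.3 -1.1 -0.3] t 1.35
delta [  21.6 -385.   393.6] rows 13.2 turn -18.8 (or 161.2)
```

Emit:
move_arm(commands=[[-1,22,-385,394,-19],[-1,22,-385,394,-19],[-1,22,-385,394,-19],[-1,22,-385,394,-19],[-1,22,-385,394,-19],[-1,22,-385,394,-19],[-1,22,-385,394,-19],[-1,22,-385,394,-19]], newtons=20)

```text
time: 2.02
position: [0.3522, 0.2937, 0.2346]
tool_rot: [-0.001, 0.707, 0.001, 0.707]
ft_force: [0.6, 0.2, -0.2]
grip_width: 0.0869
```

```bash
python3 -c "
from h import *
go(.52,-.346,.15,2.5)"
```

```text
g [0.3522 0.2937 0.2286] yaw 0.2 q [ 0.45  0.32  1.85 -0.    0.97 -1.12] w 0.0869 F [ 0.6  0.2 -0.2] t 2.02
delta [  78.5 -640.3  165.6] rows 16.0 turn -2.3 (or 177.7)
```

Emit:
move_arm(commands=[[-1,20,-200,100,0],[-1,20,-200,100,0],[-1,20,-200,100,0],[-1,20,-200,100,0],[-1,20,-200,100,0],[-1,78,-640,166,-2],[-1,78,-640,166,-2],[-1,78,-640,166,-2]])

```text
time: 2.68
position: [0.4653, -0.0144, 0.1997]
tool_rot: [-0.013, 0.707, 0.013, 0.707]
ft_force: [1.3, 1.3, 1.1]
grip_width: 0.0868
```

```bash
python3 -c "
from h import *
go(.52,-.346,.15,2.5)"
```

```text
g [ 0.4653 -0.0144  0.1937] yaw 2.2 q [-0.27  0.39  1.87  0.    0.88 -1.88] w 0.0868 F [1.3 1.3 1.1] t 2.68
delta [  43.8 -333.4   42.1] rows 8.1 turn -0.3 (or 179.7)
```

Emit:
move_arm(commands=[[-1,44,-333,42,0],[-1,44,-333,42,0],[-1,44,-333,42,0],[-1,44,-333,42,0],[-1,44,-333,42,0],[-1,44,-333,42,0],[-1,44,-333,42,0],[-1,44,-333,42,0]])

```text
time: 3.35
position: [0.5186, -0.3407, 0.1562]
tool_rot: [-0.013, 0.707, 0.013, 0.707]
ft_force: [0.7, 0.0, 0.1]
grip_width: 0.0868
```

```bash
python3 -c "
from h import *
go(.52,-.346,.15,2.5)
c=cam('wrist'); save(c,'w1'); print(cups(c,.002,300))
c=cam('scene'); print(cups(c,.002,80))"
```

```text
g [ 0.5186 -0.3407  0.1502] yaw 2.1 q [-0.76  0.63  1.53  0.    0.98 -2.37] w 0.0868 F [0.7 0.  0.1] t 3.35
delta [ 0.2 -5.4  1.2] rows 0.1 turn -0.4 (or 179.6)
[(np.float64(0.454), np.float64(-0.3559), np.float64(0.948), (np.int64(304), np.int64(131)), 2216), (np.float64(0.5197), np.float64(-0.3511), np.float64(0.93), (np.int64(308), np.int64(202)), 2043), (np.float64(0.5849), np.float64(-0.3509), np.float64(0.541), (np.int64(307), np.int64(244)), 596)]
[(np.float64(0.4556), np.float64(-0.3507), np.float64(0.897), (np.int64(260), np.int64(134)), 233), (np.float64(0.5227), np.float64(-0.3455), np.float64(0.896), (np.int64(246), np.int64(146)), 248), (np.float64(0.5841), np.float64(-0.3467), np.float64(0.884), (np.int64(232), np.int64(157)), 260)]
```

View pics/w1.png

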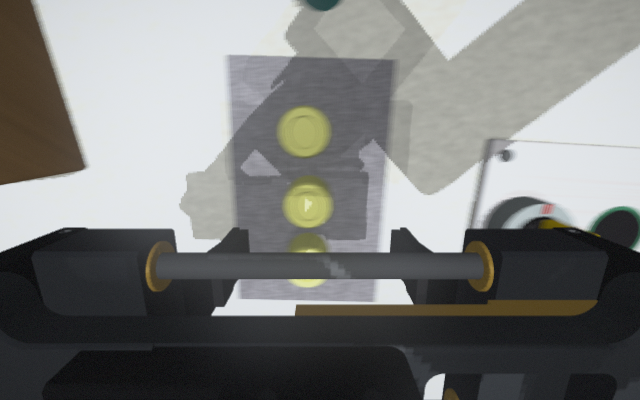

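Emit:
move_arm(commands=[[-1,40,-9,2,0],[-1,80,-9,2,0],[-1,124,-9,2,0],[-1,124,-9,2,0],[-1,124,-9,2,0]])

```text
time: 3.87
position: [0.5205, -0.3465, 0.0305]
tool_rot: [-0.012, 0.708, 0.014, 0.706]
ft_force: [-0.2, 0.1, 0.7]
grip_width: 0.0871
```

Emit:
move_arm(commands=[[0.6,0,0,0,0],[0.6,0,0,0,0],[0.6,0,0,0,0],[0.6,0,0,0,0],[0.6,0,0,0,0],[0.6,0,0,0,0]], newtons=15)

```text
time: 4.37
position: [0.5211, -0.3474, 0.033]
tool_rot: [-0.014, 0.707, 0.013, 0.707]
ft_force: [-0.9, -0.2, 0.4]
grip_width: 0.0549
```

```bash
python3 -c "
from h import *
go(.52,-.346,.15,2.5)
c=cam('wrist'); save(c,'w2')"
```

```text
g [ 0.5211 -0.3474  0.027 ] yaw 2.2 q [-0.77  0.82  1.56  0.    0.76 -2.37] w 0.0549 F [-0.9 -0.2  0.4] t 4.37
delta [-123.     1.3   -1. ] rows 2.9 turn -0.3 (or 179.7)
```

View pics/w2.png

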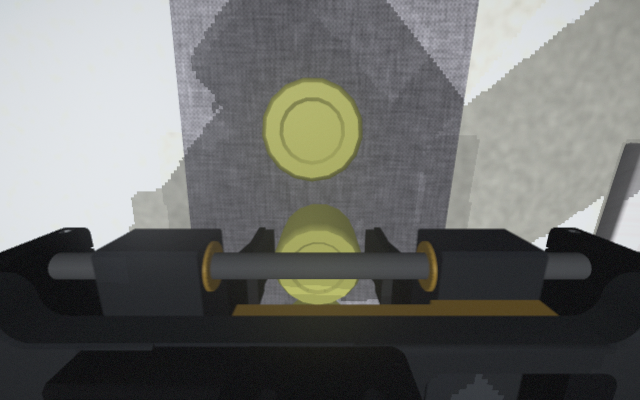

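The cup sits between the pads, at about (318,270), and the next cup at (312,130) is clear.

Emit:
move_arm(commands=[[0.6,0,0,0,0],[0.6,0,0,0,0],[0.6,0,0,0,0],[0.6,0,0,0,0],[0.6,-50,0,0,0],[0.6,-90,0,0,0],[0.6,-120,0,0,0],[0.6,-120,0,0,0]])

```text
time: 5.08
position: [0.5246, -0.3506, 0.1597]
tool_rot: [-0.017, 0.703, 0.01, 0.711]
ft_force: [0.8, -0.9, 0.2]
grip_width: 0.0457
```

```bash
python3 -c "
from h import *
go(.549,.0525,.14,-1)
c=cam('scene'); save(c,'s1',(150,80,420,290),2.5);print(cups(c,.002,80))"
```

```text
g [ 0.5247 -0.3507  0.1537] yaw 2.2 q [-0.77  0.64  1.51  0.    0.99 -2.37] w 0.0457 F [ 0.8 -0.9  0.2] t 5.08
delta [  9.9 402.1  39.5] rows 9.7 turn 3.2 (or -176.8)
[(np.float64(0.4179), np.float64(-0.4953), np.float64(0.732), (np.int64(235), np.int64(113)), 178), (np.float64(0.4556), np.float64(-0.3507), np.float64(0.897), (np.int64(260), np.int64(134)), 233), (np.float64(0.5841), np.float64(-0.3472), np.float64(0.878), (np.int64(232), np.int64(157)), 258)]
```

View pics/s1.png

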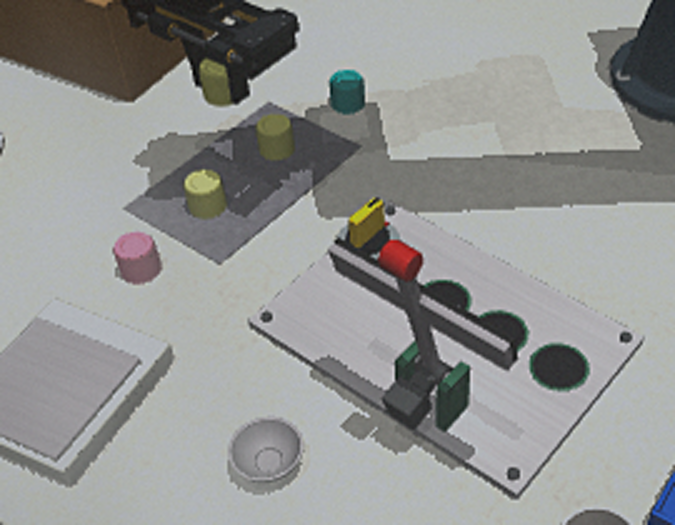

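The cup is held, with its opening at 45.7 mm. Taking it to the middle mark.

Emit:
move_arm(commands=[[0.6,10,402,40,3],[0.6,10,402,40,3],[0.6,10,402,40,3],[0.6,10,402,40,3],[0.6,10,402,40,3],[0.6,10,402,40,3],[0.6,10,402,40,3],[0.6,10,402,40,3]])

```text
time: 5.8
position: [0.5399, -0.0126, 0.1425]
tool_rot: [0.006, 0.708, -0.005, 0.706]
ft_force: [0.8, -1.3, -0.6]
grip_width: 0.0455
```

```bash
python3 -c "
from h import *
go(.549,.0525,.1,-1)"
```

```text
g [ 0.5399 -0.0126  0.1365] yaw -0.9 q [-0.23  0.57  1.74  0.    0.84 -1.79] w 0.0455 F [ 0.8 -1.3 -0.6] t 5.8
delta [36.5 65.2  8.3] rows 1.8 turn 0.1 (or -179.9)
```

Emit:
move_arm(commands=[[0.6,0,65,8,0],[0.6,0,65,8,0],[0.6,36,65,8,0],[0.6,36,65,8,0],[0.6,36,65,8,0],[0.6,36,65,8,0]])

```text
time: 6.3
position: [0.5497, 0.0496, 0.1077]
tool_rot: [0.006, 0.708, -0.005, 0.706]
ft_force: [0.9, -0.2, 0.1]
grip_width: 0.0456
```

```bash
python3 -c "
from h import *
go(.549,.0525,.0365,-1)
c=cam('wrist'); save(c,'w3')
go(.549,.0525,.0365,-1)
m=(c['image'].max(2)<60).astype(np.uint8)
k,l,s,ce=cv2.connectedComponentsWithStats(m)
for i in range(1,k):
  if s[i,4]>500: print(s[i],ce[i].round(1),ray(c,ce[i],.012)[0].round(4))
for P in ([.5505,.1275,.012],[.549,.0525,.012],[.5475,-.0225,.012]): print(proj(c,np.array(P)).round(0))
"
```

```text
g [0.5497 0.0496 0.1017] yaw -0.9 q [-0.11  0.63  1.73 -0.    0.78 -1.67] w 0.0456 F [ 0.9 -0.2  0.1] t 6.3
delta [65.2  2.9 -0.6] rows 1.6 turn 0.1 (or -179.9)
g [0.5505 0.0492 0.1026] yaw -0.9 q [-0.11  0.63  1.73 -0.    0.78 -1.67] w 0.0460 F [-0.1 -1.2 -0.2] t 6.35
delta [66.1  3.2 -1.5] rows 1.6 turn 0.1 (or -179.9)
[    0   179   640   221 69629] [260.6 320.3] [ 0.6573 -0.0075  0.012 ]
[ 363  223  166   81 4397] [442.7 262.4] [0.5993 0.1604 0.012 ]
[249 228  33  27 508] [268.  242.5] [0.5777 0.0044 0.012 ]
[ 514  371  105   29 2709] [565.1 386.1] [0.7404 0.2991 0.012 ]
[[410. 211.]]
[[322. 210.]]
[[234. 210.]]
```

View pics/w3.png

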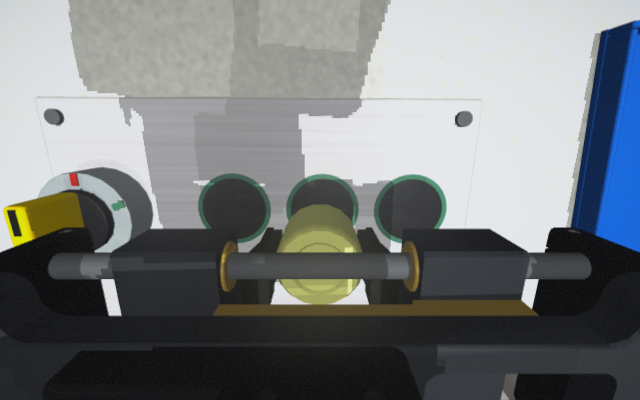

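Marks appear at (234,208), (322,208) and (411,208), within 2 px of where my estimates project. Lowering the cup.

Emit:
move_arm(commands=[[0.6,30,3,-2,0],[0.6,50,3,-2,0],[0.6,60,3,-2,0],[0.6,65,3,-2,0],[0.6,65,3,-2,0]])

```text
time: 6.77
position: [0.5488, 0.0524, 0.0434]
tool_rot: [0.006, 0.707, -0.006, 0.707]
ft_force: [0.2, 0.1, -1.3]
grip_width: 0.0458
```

```bash
python3 -c "
from h import *
go(.5485,.0525,.0365,-1);robot.camera('top')
go(.5485,.0525,.0365,-1)"
```

```text
g [0.5488 0.0524 0.0374] yaw -0.9 q [-0.11  0.74  1.76 -0.    0.64 -1.66] w 0.0458 F [ 0.2  0.1 -1.3] t 6.77
delta [ 0.9  0.1 -0.3] rows 0.0 turn 0.1 (or -179.9)
g [0.5492 0.0526 0.0379] yaw -0.9 q [-0.11  0.74  1.76 -0.    0.64 -1.66] w 0.0454 F [-0.2  0.  -0.5] t 6.82
delta [ 1.4 -0.1 -0.7] rows 0.0 turn 0.1 (or -179.9)
```

Emit:
move_arm(commands=[[0.6,1.5,0,0,0],[0.6,1.5,0,0,0],[-1,1.5,0,0,0],[-1,1.5,0,0,0],[-1,1.5,0,0,0],[-1,1.5,0,0,0],[-1,1.5,0,0,0],[-1,1.5,0,0,0]])

```text
time: 7.48
position: [0.5485, 0.0532, 0.0417]
tool_rot: [0.005, 0.707, -0.005, 0.707]
ft_force: [-0.3, 0.3, 0.5]
grip_width: 0.0779
```

Emit:
move_arm(commands=[[-1,-40,0,0,0],[-1,-80,0,0,0],[-1,-110,0,0,0],[-1,-110,0,0,0],[-1,-110,0,0,0]])

```text
time: 7.9
position: [0.5496, 0.0531, 0.1535]
tool_rot: [0.005, 0.705, -0.005, 0.709]
ft_force: [-0.6, 0.1, -0.6]
grip_width: 0.0869
```

```bash
python3 -c "
from h import *
go(.583,-.347,.15,2.5)
c=cam('wrist');save(c,'w4');print(cups(c,.012,300))
c=cam('top');print(cups(c,.012,80))
c=cam('scene');print(cups(c,.012,80));print(cups(c,.002,80))"
```

```text
g [0.5496 0.0531 0.1475] yaw -0.8 q [-0.11  0.56  1.71 -0.    0.87 -1.66] w 0.0869 F [-0.6  0.1 -0.6] t 7.9
delta [  -2.1 -399.6   39.2] rows 9.6 turn -3.3 (or 176.7)
[(np.float64(0.5463), np.float64(0.0537), np.float64(0.9), (np.int64(319), np.int64(201)), 2168), (np.float64(0.5589), np.float64(-0.1857), np.float64(0.464), (np.int64(89), np.int64(211)), 1270)]
[(np.float64(0.581), np.float64(-0.3424), np.float64(0.793), (np.int64(448), np.int64(190)), 286), (np.float64(0.5488), np.float64(-0.1327), np.float64(0.421), (np.int64(366), np.int64(201)), 135), (np.float64(0.4518), np.float64(-0.3474), np.float64(0.792), (np.int64(452), np.int64(240)), 293)]
[(np.float64(0.4637), np.float64(-0.3417), np.float64(0.871), (np.int64(260), np.int64(134)), 232), (np.float64(0.5919), np.float64(-0.3362), np.float64(0.855), (np.int64(232), np.int64(157)), 258), (np.float64(0.5443), np.float64(0.0512), np.float64(0.591), (np.int64(351), np.int64(205)), 218)]
[(np.float64(0.455), np.float64(-0.3516), np.float64(0.893), (np.int64(260), np.int64(134)), 232), (np.float64(0.5849), np.float64(-0.346), np.float64(0.876), (np.int64(232), np.int64(157)), 258), (np.float64(0.5386), np.float64(0.048), np.float64(0.605), (np.int64(351), np.int64(205)), 218)]
```

View pics/w4.png

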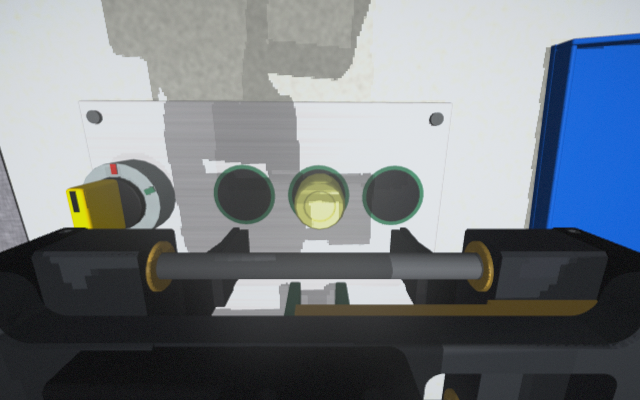

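The first cup stands on the middle mark, seen at (319,201). Next is the far mat cup at x≈0.584.

Emit:
move_arm(commands=[[-1,-2,-400,35,-3],[-1,-2,-400,35,-3],[-1,-2,-400,35,-3],[-1,-2,-400,35,-3],[-1,-2,-400,35,-3],[-1,-2,-400,35,-3],[-1,-2,-400,35,-3],[-1,-2,-400,35,-3]])

```text
time: 8.72
position: [0.5713, -0.2807, 0.151]
tool_rot: [-0.012, 0.708, 0.014, 0.706]
ft_force: [0.4, -0.3, 0.2]
grip_width: 0.0868
```

```bash
python3 -c "
from h import *
go(.584,-.3475,.15,2.5)"
```

```text
g [ 0.5713 -0.2807  0.145 ] yaw 2.1 q [-0.63  0.66  1.48  0.    1.   -2.24] w 0.0868 F [ 0.4 -0.3  0.2] t 8.72
delta [ -5.2 -67.2  10.2] rows 1.6 turn -0.4 (or 179.6)
```

Emit:
move_arm(commands=[[-1,-5,-67,10,0],[-1,-5,-67,10,0],[-1,-5,-67,10,0],[-1,35,-67,10,0],[-1,35,-67,10,0]])

```text
time: 9.13
position: [0.5805, -0.3427, 0.1098]
tool_rot: [-0.009, 0.711, 0.017, 0.703]
ft_force: [-1.2, 2.2, -1.4]
grip_width: 0.0869
```

```bash
python3 -c "
from h import *
go(.584,-.3475,.026,2.5)
c=cam('wrist');save(c,'w5');print(cups(c,.002,300));c=cam('scene');print(cups(c,.002,80))
go(.584,-.3475,.026,2.5)"
```

```text
g [ 0.5805 -0.3426  0.1038] yaw 2.1 q [-0.7   0.76  1.39  0.    1.01 -2.31] w 0.0869 F [-1.2  2.2 -1.4] t 9.13
delta [77.7 -5.8  4.3] rows 1.9 turn -0.4 (or 179.6)
[(np.float64(0.4529), np.float64(-0.3527), np.float64(0.933), (np.int64(310), np.int64(40)), 4439), (np.float64(0.5592), np.float64(-0.064), np.float64(0.746), (np.int64(625), np.int64(192)), 1947), (np.float64(0.5812), np.float64(-0.3463), np.float64(0.918), (np.int64(313), np.int64(219)), 2929)]
[(np.float64(0.4556), np.float64(-0.3508), np.float64(0.893), (np.int64(260), np.int64(134)), 232), (np.float64(0.5841), np.float64(-0.3471), np.float64(0.881), (np.int64(231), np.int64(157)), 259), (np.float64(0.5377), np.float64(0.0477), np.float64(0.597), (np.int64(351), np.int64(205)), 215)]
g [ 0.5827 -0.3432  0.1088] yaw 2.2 q [-0.7   0.75  1.39  0.    1.01 -2.31] w 0.0869 F [-0.9  0.4  0.4] t 9.23
delta [82.7 -4.8  1.7] rows 2.0 turn -0.3 (or 179.7)
```

View pics/w5.png

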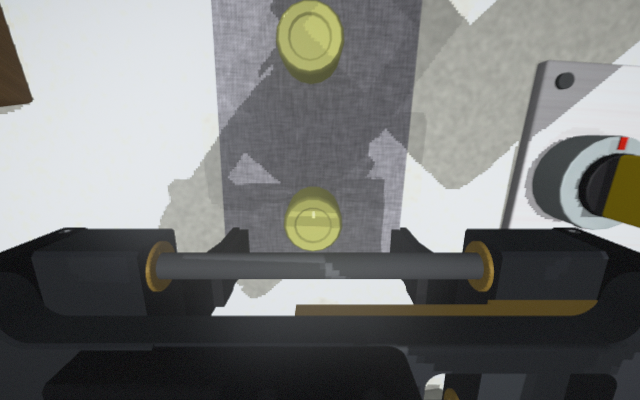

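Emit:
move_arm(commands=[[-1,40,-4,1,0],[-1,70,-4,1,0],[-1,82,-4,1,0],[-1,82,-4,1,0],[0.6,82,-4,1,0],[0.6,82,-4,1,0],[0.6,82,-4,1,0],[0.6,82,-4,1,0]])

```text
time: 9.9
position: [0.5874, -0.3505, 0.0386]
tool_rot: [-0.014, 0.706, 0.013, 0.708]
ft_force: [-0.1, 0.3, -0.3]
grip_width: 0.0678
```

Emit:
move_arm(commands=[[0.6,0,0,0,0],[0.6,0,0,0,0],[0.6,0,0,0,0],[0.6,0,0,0,0],[0.6,0,0,0,0],[0.6,0,0,0,0]])

```text
time: 10.4
position: [0.5863, -0.3498, 0.0367]
tool_rot: [-0.013, 0.707, 0.013, 0.707]
ft_force: [-0.4, -0.4, 3.3]
grip_width: 0.0456
```

Emit:
move_arm(commands=[[0.6,-40,0,0,0],[0.6,-80,0,0,0],[0.6,-110,0,0,0],[0.6,-110,0,0,0]])

```text
time: 10.73
position: [0.5899, -0.3528, 0.1535]
tool_rot: [-0.017, 0.703, 0.01, 0.711]
ft_force: [0.8, -0.6, 0.1]
grip_width: 0.0457
```

```bash
python3 -c "
from h import *
go(.55,.1275,.14,-91)
c=cam('wrist');save(c,'w6')"
```

```text
g [ 0.59   -0.3529  0.1475] yaw 2.2 q [-0.7   0.71  1.35 -0.    1.06 -2.31] w 0.0457 F [ 0.8 -0.6  0.1] t 10.73
delta [  2.8 481.6 -21.8] rows 11.6 turn -86.8 (or 93.2)
```

View pics/w6.png

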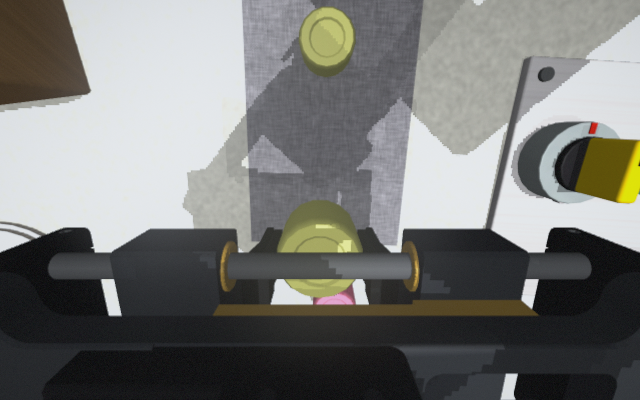

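Emit:
move_arm(commands=[[0.6,0,100,-60,93],[0.6,0,100,-60,93],[0.6,0,100,-60,93],[0.6,0,100,-60,93],[0.6,0,200,-60,93],[0.6,0,200,-60,93],[0.6,0,300,-60,93],[0.6,0,300,-60,93]])

```text
time: 11.45
position: [0.5151, -0.0902, 0.1449]
tool_rot: [0.323, 0.63, -0.323, 0.628]
ft_force: [0.5, 0.3, 0.5]
grip_width: 0.0457
```

```bash
python3 -c "
from h import *
go(.52,.1275,.14,-91)"
```

```text
g [ 0.5151 -0.0902  0.1389] yaw -54.4 q [-0.39  0.55  1.78  0.    0.82 -1.01] w 0.0457 F [0.5 0.3 0.5] t 11.45
delta [  -0.8  130.7 -174.1] rows 5.2 turn 36.6 (or -143.4)
```

Emit:
move_arm(commands=[[0.6,0,131,-174,36],[0.6,0,131,-174,36],[0.6,0,131,-174,36],[0.6,0,131,-174,36],[0.6,0,131,-174,36],[0.6,0,131,-174,36],[0.6,0,131,-174,36]])

```text
time: 12.03
position: [0.5188, 0.1308, 0.145]
tool_rot: [0.499, 0.502, -0.499, 0.5]
ft_force: [-0.5, -0.5, -0.7]
grip_width: 0.0457
```

```bash
python3 -c "
from h import *
go(.5495,.1275,.10,-91)"
```

```text
g [0.5187 0.1308 0.139 ] yaw -89.8 q [0.04 0.56 1.75 0.   0.84 0.03] w 0.0457 F [-0.5 -0.5 -0.7] t 12.03
delta [38.9 30.8  3.4] rows 1.2 turn 1.2 (or -178.8)
```

Emit:
move_arm(commands=[[0.6,20,31,5,1],[0.6,39,31,5,1],[0.6,39,31,5,1],[0.6,39,31,5,1]])

```text
time: 12.37
position: [0.5493, 0.1202, 0.1053]
tool_rot: [-0.503, -0.497, 0.506, -0.494]
ft_force: [-0.8, -0.9, 0.5]
grip_width: 0.0458
```

```bash
python3 -c "
from h import *
c=cam('wrist');save(c,'w7');
go(.5495,.1275,.041,-91);print(proj(c,np.array([[.5495,.1275,.012]])))"
```

```text
g [0.5498 0.1202 0.1003] yaw -91.0 q [ 0.02  0.65  1.7  -0.    0.8   0.03] w 0.0462 F [-0.3 -0.4 -0.3] t 12.42
delta [59.3 -0.2 -7.3] rows 1.4 turn -0.0 (or 180.0)
[[320.07750295 204.00798436]]
```

View pics/w7.png

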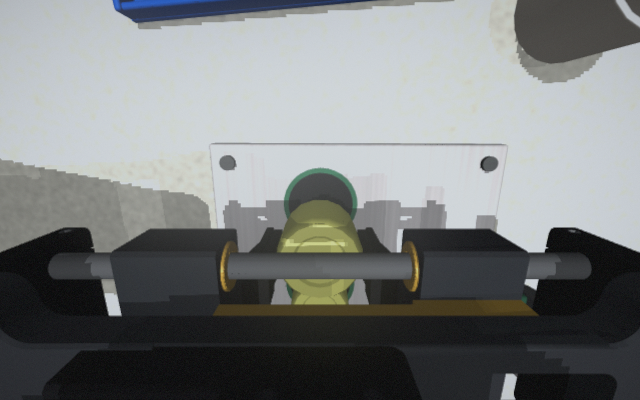

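Emit:
move_arm(commands=[[0.6,30,0,-5,0],[0.6,48,0,-5,0],[0.6,56,0,-5,0],[0.6,56,0,-5,0]])

```text
time: 12.75
position: [0.55, 0.1254, 0.0503]
tool_rot: [-0.503, -0.496, 0.505, -0.495]
ft_force: [-0.2, 0.7, -0.4]
grip_width: 0.0458
```

```bash
python3 -c "
from h import *
robot.camera('top');go(.5495,.1255,.041,-91)"
```

```text
g [0.5509 0.1254 0.0453] yaw -91.0 q [ 0.03  0.74  1.72 -0.    0.68  0.04] w 0.0455 F [ 1.7  0.1 -0.8] t 12.8
delta [ 4.3 -1.4 -0. ] rows 0.1 turn -0.0 (or 180.0)
```

Emit:
move_arm(commands=[[0.6,2,-1,0,0],[0.6,4,-1,0,0],[0.6,4,-1,0,0]])

```text
time: 13.05
position: [0.5509, 0.1257, 0.0481]
tool_rot: [0.505, 0.495, -0.504, 0.496]
ft_force: [0.6, -0.3, -0.8]
grip_width: 0.0455
```

```bash
python3 -c "
from h import *
for i in range(3): go(.5495,.1255,.041,-91);robot.camera('top')"
```

```text
g [0.5509 0.1257 0.0421] yaw -91.0 q [0.03 0.75 1.72 0.   0.67 0.04] w 0.0455 F [ 0.6 -0.3 -0.8] t 13.05
delta [ 1.1 -1.4  0.2] rows 0.0 turn -0.0 (or 180.0)
g [0.5509 0.1257 0.0421] yaw -91.0 q [0.03 0.75 1.72 0.   0.67 0.04] w 0.0455 F [-0.6  0.7  0.1] t 13.1
delta [ 1.1 -1.4  0.2] rows 0.0 turn -0.0 (or 180.0)
g [0.5509 0.1257 0.042 ] yaw -91.0 q [ 0.03  0.75  1.72 -0.    0.67  0.04] w 0.0457 F [ 0.5 -0.4  0.6] t 13.15
delta [ 1.  -1.4  0.2] rows 0.0 turn -0.0 (or 180.0)
```

Emit:
move_arm(commands=[[0.6,1.5,-1,0,0],[0.6,2,-1,0,0],[0.6,2,-1,0,0]])

```text
time: 13.45
position: [0.5504, 0.1258, 0.0466]
tool_rot: [0.505, 0.495, -0.504, 0.496]
ft_force: [-0.4, -0.4, 6.7]
grip_width: 0.0456
```

Emit:
move_arm(commands=[[-1,0,0,0,0],[-1,0,0,0,0],[-1,0,0,0,0],[-1,0,0,0,0],[-1,0,0,0,0],[-1,-40,0,0,0],[-1,-80,0,0,0],[-1,-110,0,0,0]])

```text
time: 14.12
position: [0.5497, 0.1258, 0.1564]
tool_rot: [-0.504, -0.496, 0.505, -0.495]
ft_force: [-0.1, -0.4, 0.1]
grip_width: 0.0852
```

```bash
python3 -c "
from h import *
robot.camera('top')
c=cam('wrist');save(c,'w8');print(cups(c,.012,300))
c=cam('scene');print(cups(c,.012,80));print(cups(c,.002,80));c=cam('top');print(cups(c,.012,80))
go(.4545,-.351,.14,2.5)"
```

```text
[(np.float64(0.5511), np.float64(0.1301), np.float64(0.912), (np.int64(315), np.int64(199)), 2049), (np.float64(0.5487), np.float64(0.0568), np.float64(0.554), (np.int64(314), np.int64(286)), 639)]
[(np.float64(0.4628), np.float64(-0.3427), np.float64(0.869), (np.int64(260), np.int64(134)), 231), (np.float64(0.5424), np.float64(0.0504), np.float64(0.592), (np.int64(351), np.int64(205)), 217), (np.float64(0.5516), np.float64(0.1294), np.float64(0.897), (np.int64(374), np.int64(222)), 355)]
[(np.float64(0.4547), np.float64(-0.3516), np.float64(0.891), (np.int64(260), np.int64(134)), 231), (np.float64(0.5347), np.float64(0.0457), np.float64(0.605), (np.int64(351), np.int64(205)), 217), (np.float64(0.5445), np.float64(0.1261), np.float64(0.917), (np.int64(374), np.int64(222)), 355)]
[(np.float64(0.5468), np.float64(0.0547), np.float64(0.88), (np.int64(291), np.int64(202)), 272), (np.float64(0.5487), np.float64(-0.1335), np.float64(0.434), (np.int64(366), np.int64(202)), 139), (np.float64(0.4521), np.float64(-0.3486), np.float64(0.801), (np.int64(452), np.int64(240)), 296)]
g [0.5497 0.1258 0.15  ] yaw -91.0 q [ 0.03  0.57  1.67 -0.    0.9   0.04] w 0.0870 F [-0.6 -0.3 -0.4] t 14.32
delta [  9.8 -86.9 478.4] rows 11.7 turn 86.5 (or -93.5)
```

View pics/w8.png

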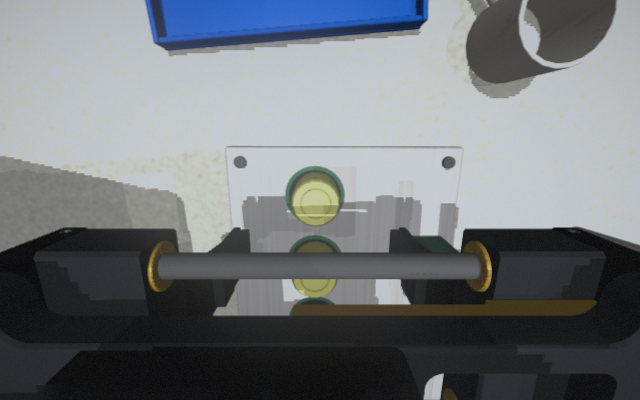

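Second cup is on the left mark, about 2 mm off centre. Back to the mat for the third at (0.4545,-0.351).

Emit:
move_arm(commands=[[-1,0,-87,478,-93],[-1,0,-87,478,-93],[-1,0,-87,478,-93],[-1,0,-87,478,-93],[-1,0,-87,478,-93],[-1,0,-87,478,-93],[-1,0,-87,478,-93],[-1,0,-87,478,-93]])

```text
time: 14.98
position: [0.4897, -0.1683, 0.1534]
tool_rot: [0.239, 0.667, -0.238, 0.664]
ft_force: [0.2, 0.2, -0.6]
grip_width: 0.0872
```

```bash
python3 -c "
from h import *
go(.4545,-.351,.11,2.5)"
```

```text
g [ 0.4896 -0.1682  0.1474] yaw -39.4 q [-0.55  0.53  1.79  0.    0.83 -1.43] w 0.0872 F [ 0.2  0.2 -0.6] t 14.98
delta [  37.1 -163.6   88.9] rows 4.6 turn -41.9 (or 138.1)
```

Emit:
move_arm(commands=[[-1,0,-164,89,-42],[-1,0,-164,89,-42],[-1,0,-164,89,-42],[-1,0,-164,89,-42],[-1,20,-164,89,-42],[-1,37,-164,89,-42],[-1,37,-164,89,-42],[-1,37,-164,89,-42]])

```text
time: 15.65
position: [0.4535, -0.3487, 0.1157]
tool_rot: [-0.011, 0.709, 0.015, 0.705]
ft_force: [-0.3, 0.3, -0.1]
grip_width: 0.0873
```

```bash
python3 -c "
from h import *
c=cam('wrist');save(c,'w9');print(cups(c,.002,300));
go(.4545,-.351,.026,2.5)"
```

```text
[(np.float64(0.4519), np.float64(-0.3528), np.float64(0.926), (np.int64(313), np.int64(213)), 2809)]
g [ 0.4544 -0.3487  0.1109] yaw 2.2 q [-0.85  0.64  1.67  0.    0.83 -2.46] w 0.0869 F [-1.  -0.1  0.8] t 15.7
delta [84.9 -2.6  0.2] rows 2.0 turn -0.3 (or 179.7)
```

View pics/w9.png

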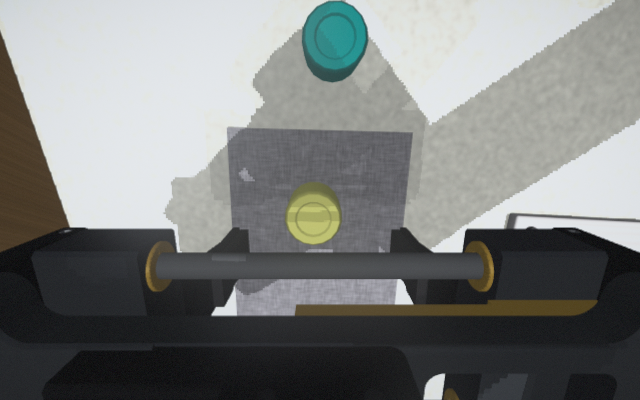

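The last mat cup is at (313,213); the turquoise look-alike at (335,38) is clear of the hand.

Emit:
move_arm(commands=[[-1,40,-3,-1,0],[-1,75,-3,-1,0],[-1,86,-3,-1,0],[-1,86,-3,-1,0],[0.6,86,-3,-1,0],[0.6,86,-3,-1,0],[0.6,86,-3,-1,0],[0.6,86,-3,-1,0]])

```text
time: 16.37
position: [0.4554, -0.3542, 0.0342]
tool_rot: [-0.015, 0.706, 0.013, 0.708]
ft_force: [0.3, -1.4, -0.3]
grip_width: 0.068
```

Emit:
move_arm(commands=[[0.6,0,0,0,0],[0.6,0,0,0,0],[0.6,0,0,0,0],[0.6,0,0,0,0],[0.6,0,0,0,0],[0.6,0,0,0,0]])

```text
time: 16.87
position: [0.4546, -0.3536, 0.0327]
tool_rot: [-0.014, 0.707, 0.014, 0.707]
ft_force: [-0.1, 1.4, 5.1]
grip_width: 0.0458
```

Emit:
move_arm(commands=[[0.6,-40,0,0,0],[0.6,-80,0,0,0],[0.6,-110,50,50,20],[0.6,-110,100,50,50],[0.6,-110,150,50,93],[0.6,-110,200,50,93]])

```text
time: 17.37
position: [0.4963, -0.207, 0.1409]
tool_rot: [0.158, 0.688, -0.158, 0.69]
ft_force: [0.2, 0.0, -1.2]
grip_width: 0.0457
```

```bash
python3 -c "
from h import *
go(.5475,-.0225,.14,-91)"
```

```text
g [ 0.4963 -0.207   0.1349] yaw -25.8 q [-0.6   0.56  1.75  0.    0.82 -1.72] w 0.0457 F [ 0.2  0.  -1.2] t 17.37
delta [ -5.3 188.4 -34.2] rows 4.6 turn 65.2 (or -114.8)
```

Emit:
move_arm(commands=[[0.6,-5,188,-34,65],[0.6,-5,188,-34,65],[0.6,-5,188,-34,65],[0.6,-5,188,-34,65],[0.6,-5,188,-34,65],[0.6,-5,188,-34,65],[0.6,-5,188,-34,65],[0.6,-5,188,-34,65]])

```text
time: 18.03
position: [0.5447, -0.0218, 0.1447]
tool_rot: [0.452, 0.544, -0.452, 0.544]
ft_force: [-0.8, 0.5, 0.5]
grip_width: 0.0455
```

Emit:
move_arm(commands=[[0.6,0,0,0,7],[0.6,0,0,0,7],[0.6,0,0,0,7],[0.6,0,0,0,7]])

```text
time: 18.37
position: [0.5448, -0.0233, 0.1448]
tool_rot: [0.483, 0.517, -0.483, 0.516]
ft_force: [0.4, -0.2, -0.3]
grip_width: 0.0459
```

```bash
python3 -c "
from h import *
c=cam('wrist');save(c,'w10');print(cups(c,.012,300))
c=cam('scene');print(cups(c,.012,80))
go(.5475,-.0225,.0367,-91)"
```

```text
[(np.float64(0.5507), np.float64(0.1299), np.float64(0.327), (np.int64(336), np.int64(39)), 975), (np.float64(0.5461), np.float64(-0.0444), np.float64(0.64), (np.int64(319), np.int64(232)), 3086), (np.float64(0.5487), np.float64(-0.0929), np.float64(0.552), (np.int64(319), np.int64(290)), 1594)]
[(np.float64(0.4591), np.float64(-0.0755), np.float64(0.473), (np.int64(331), np.int64(171)), 146), (np.float64(0.5447), np.float64(0.052), np.float64(0.589), (np.int64(351), np.int64(205)), 217), (np.float64(0.5508), np.float64(0.1291), np.float64(0.88), (np.int64(374), np.int64(222)), 348)]
g [ 0.5449 -0.0234  0.139 ] yaw -86.2 q [-0.25  0.57  1.73 -0.    0.85 -0.31] w 0.0455 F [ 0.6 -0.2 -0.1] t 18.47
delta [102.3   2.7  -0.7] rows 2.5 turn 4.8 (or -175.2)
```

View pics/w10.png

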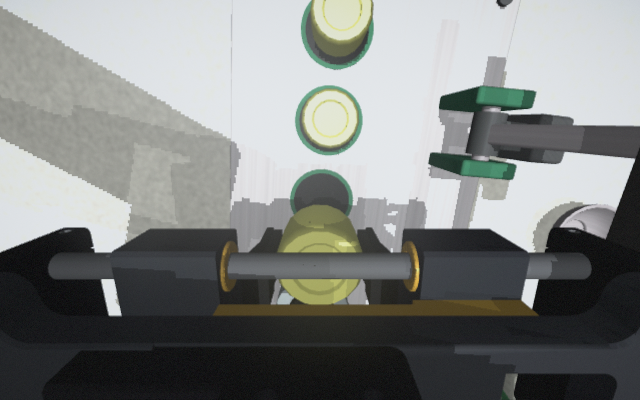

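Emit:
move_arm(commands=[[0.6,40,3,-1,5],[0.6,75,3,-1,5],[0.6,92,3,-1,5],[0.6,99,3,-1,5],[0.6,99,3,-1,5],[0.6,99,3,-1,5]])

```text
time: 18.97
position: [0.5483, -0.0223, 0.0464]
tool_rot: [0.506, 0.494, -0.505, 0.495]
ft_force: [0.6, 0.1, -0.1]
grip_width: 0.0458
```

```bash
python3 -c "
from h import *
robot.camera('top');go(.5475,-.0235,.0367,-91)"
```

```text
g [ 0.5489 -0.0224  0.0411] yaw -91.2 q [-0.24  0.74  1.77 -0.    0.64 -0.22] w 0.0457 F [ 0.6  0.3 -0.7] t 19.02
delta [ 4.4 -1.3  1.2] rows 0.1 turn -0.2 (or 179.8)
```

Emit:
move_arm(commands=[[0.6,3,-1,1,0],[0.6,5,-1,1,0],[0.6,5,-1,1,0]])

```text
time: 19.27
position: [0.5478, -0.0234, 0.0425]
tool_rot: [0.506, 0.494, -0.505, 0.495]
ft_force: [0.5, 0.0, 4.0]
grip_width: 0.0455
```

Emit:
move_arm(commands=[[-1,0,0,0,0],[-1,0,0,0,0],[-1,0,0,0,0],[-1,0,0,0,0],[-1,0,0,0,0],[-1,-40,0,0,0],[-1,-80,0,0,0],[-1,-150,0,0,0]])

```text
time: 19.93
position: [0.5457, -0.0228, 0.1623]
tool_rot: [-0.505, -0.496, 0.506, -0.493]
ft_force: [2.0, -0.9, 0.8]
grip_width: 0.0853
```

```bash
python3 -c "
from h import *
robot.camera('top')
c=cam('wrist');save(c,'w11');print(cups(c,.012,300))
c=cam('scene');print(cups(c,.012,80));c=cam('top');print(cups(c,.012,80))
go(.707,.05,.2525,-1)"
```

```text
[(np.float64(0.5513), np.float64(0.1301), np.float64(0.304), (np.int64(314), np.int64(48)), 646), (np.float64(0.5485), np.float64(-0.0211), np.float64(0.914), (np.int64(315), np.int64(198)), 1925)]
[(np.float64(0.5432), np.float64(-0.0241), np.float64(0.586), (np.int64(328), np.int64(192)), 203), (np.float64(0.5446), np.float64(0.0518), np.float64(0.589), (np.int64(351), np.int64(205)), 217), (np.float64(0.5527), np.float64(0.13), np.float64(0.886), (np.int64(374), np.int64(222)), 351)]
[]
g [ 0.5475 -0.0231  0.158 ] yaw -91.3 q [-0.25  0.54  1.71 -0.    0.89 -0.22] w 0.0865 F [-0.3  1.2 -1.5] t 20.13
delta [-94.  158.1 -76.6] rows 4.8 turn 89.7 (or -90.3)
```

View pics/w11.png

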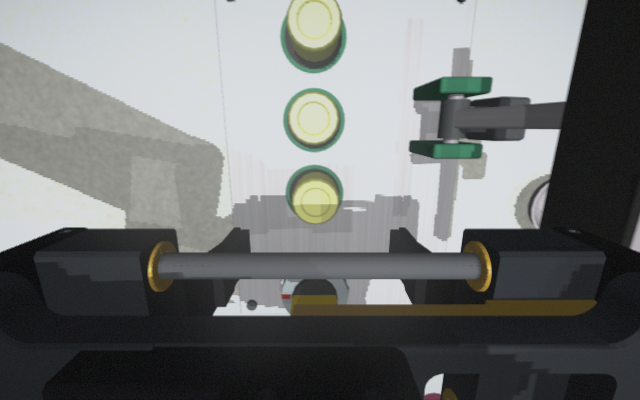

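All three cups are on their marks, at (314,25), (314,118) and (315,195) in the wrist view. Next is the clamp: rise and turn, clear of the bar.

Emit:
move_arm(commands=[[-1,-40,-50,-30,-20],[-1,-162,-50,-73,-90],[-1,-162,-50,-73,-90],[-1,-162,-50,-73,-90],[-1,-162,-50,-73,-90],[-1,-162,-50,-73,-90],[-1,-162,-50,-73,-90],[-1,-162,-50,-73,-90]])

```text
time: 20.8
position: [0.4976, 0.0515, 0.3235]
tool_rot: [0.204, 0.678, -0.204, 0.676]
ft_force: [-0.4, -0.0, 0.0]
grip_width: 0.0871
```

Emit:
move_arm(commands=[[-1,0,0,0,-34],[-1,0,0,0,-34],[-1,0,0,0,-34],[-1,0,0,0,-34],[-1,0,0,0,-34],[-1,0,0,0,-34],[-1,0,0,0,-34]])

```text
time: 21.38
position: [0.4977, 0.0511, 0.3231]
tool_rot: [0.001, 0.708, -0.001, 0.706]
ft_force: [0.5, 0.2, -1.4]
grip_width: 0.0868
```

```bash
python3 -c "
from h import *
c=cam('wrist');save(c,'w12')
go(.707,.05,.32,-1);print(proj(c,np.array([[.707,.05,.2515]])))"
```

```text
g [0.4979 0.0511 0.3174] yaw -0.1 q [-0.12  0.27  1.64  0.    1.24 -1.69] w 0.0871 F [ 0.1 -0.6 -0.7] t 21.43
delta [ -3.2  -0.7 209.1] rows 5.0 turn 0.9 (or -179.1)
[[317.89554749 427.46148261]]
```

View pics/w12.png

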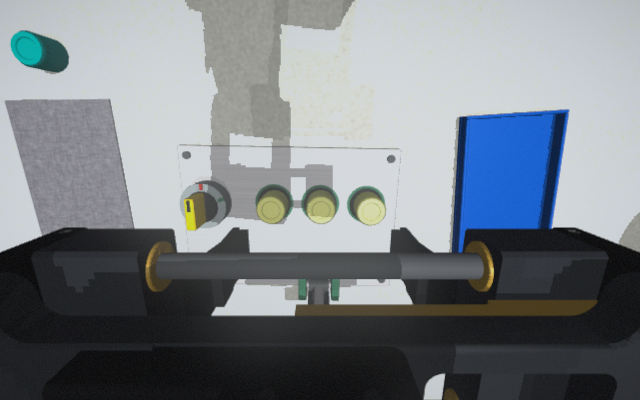

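Emit:
move_arm(commands=[[-1,-4,-1,209,-0.0],[-1,-4,-1,209,1],[-1,-4,-1,209,1],[-1,-4,-1,209,1],[-1,-4,-1,209,1],[-1,-4,-1,209,1],[-1,-4,-1,209,1],[-1,-4,-1,209,1]])

```text
time: 22.1
position: [0.7065, 0.0503, 0.3272]
tool_rot: [0.006, 0.708, -0.006, 0.706]
ft_force: [-0.2, 0.3, -0.0]
grip_width: 0.0867
```

```bash
python3 -c "
from h import *
c=cam('wrist');save(c,'w13')
go(.707,.05,.2525,-1);print(proj(c,np.array([[.707,.05,.2515]])))
c=cam('scene');save(c,'s13',(220,60,420,260),3);c=cam('top');save(c,'t13',(220,80,420,260),3)"
```

```text
g [0.706  0.0504 0.3221] yaw -1.0 q [-0.09  0.58  1.1   0.    1.46 -1.64] w 0.0871 F [-0.6 -0.1  0.6] t 22.15
delta [69.5 -0.4  1.2] rows 1.7 turn -0.0 (or 180.0)
[[318.34789345 219.40896401]]
```

View pics/w13.png

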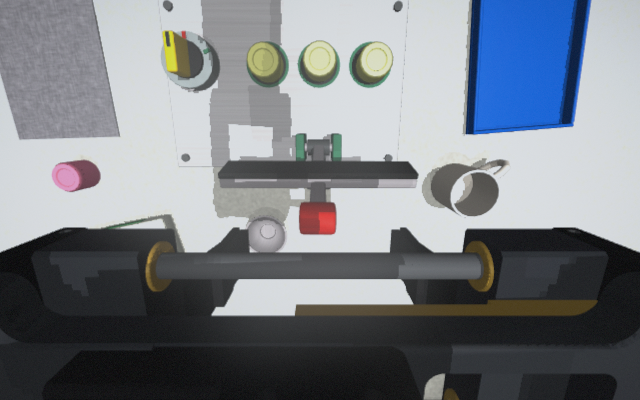

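View pics/s13.png

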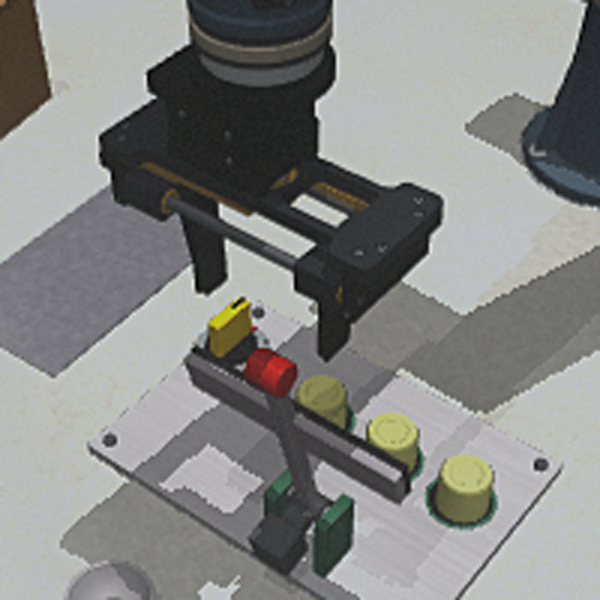

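The handle is at (318,217), as predicted. Descending and pinching it.

Emit:
move_arm(commands=[[-1,25,0,1,0],[-1,50,0,1,0],[-1,68,0,1,0],[-1,68,0,1,0],[0.7,68,0,1,0],[0.7,68,0,1,0],[0.7,68,0,1,0],[0.7,68,0,1,0]], newtons=10)

```text
time: 22.92
position: [0.7093, 0.0501, 0.263]
tool_rot: [0.006, 0.706, -0.006, 0.708]
ft_force: [0.5, 0.2, -0.3]
grip_width: 0.068
```

Emit:
move_arm(commands=[[0.7,0,0,0,0],[0.7,0,0,0,0],[0.7,0,0,0,0],[0.7,0,0,0,0],[0.7,0,0,0,0],[0.7,0,0,0,0],[0.7,0,0,0,0],[0.7,0,0,0,0]])

```text
time: 23.58
position: [0.7085, 0.0487, 0.2606]
tool_rot: [0.005, 0.707, -0.007, 0.707]
ft_force: [-0.8, -4.7, -0.7]
grip_width: 0.0283
```

```bash
python3 -c "
from h import *
go(.707,.05,.2525,-1)
c=cam('wrist');save(c,'w14')
c=cam('scene');save(c,'s14',(220,60,420,260),3)"
```

```text
g [0.7085 0.0487 0.2546] yaw -1.0 q [-0.09  0.64  1.18 -0.    1.33 -1.64] w 0.0283 F [-0.8 -4.7 -0.7] t 23.58
delta [ 2.1  1.2 -1.5] rows 0.1 turn 0.0 (or -180.0)
```

View pics/s14.png

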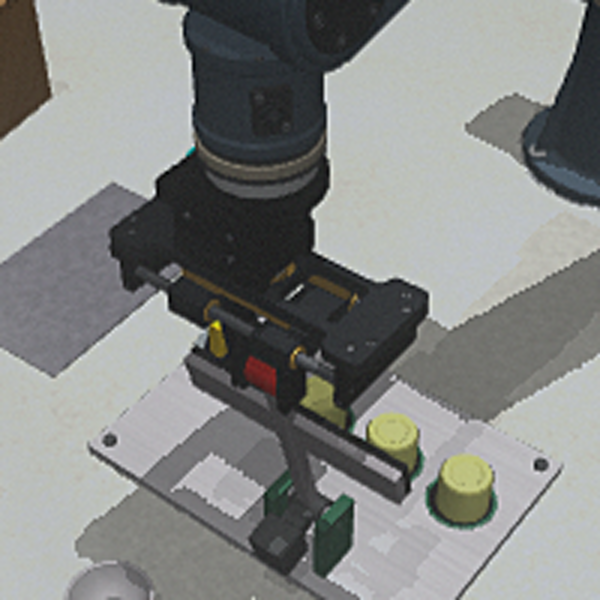

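Handle pinched, with the opening at 28.3 mm. Swinging along the arc.

Emit:
move_arm(commands=[[0.7,-3,-1,-19,0],[0.7,-5,-1,-38,0],[0.7,-4,-1,-57,0],[0.7,-2,-1,-75,0],[0.7,2,-1,-94,0],[0.7,8,-1,-112,0],[0.7,16,-1,-129,0],[0.7,25,-1,-146,0]])

```text
time: 24.35
position: [0.563, 0.0517, 0.2367]
tool_rot: [0.006, 0.705, -0.006, 0.709]
ft_force: [2.9, -3.2, -4.1]
grip_width: 0.0279
```

```bash
python3 -c "
from h import *
go(.5,.05,.0665,-1)
p,_,_=pose();d=p-[.6645,0,.0725];print(np.hypot(d[0],d[2]),np.arctan2(d[2],-d[0]))"
```

```text
g [0.5631 0.0517 0.2307] yaw -1.0 q [-0.11  0.46  1.6   0.    1.08 -1.66] w 0.0279 F [ 2.9 -3.2 -4.1] t 24.35
delta [163.9  -2.8 -63.8] rows 4.2 turn 0.0 (or -180.0)
0.1930279113808708 1.0173563597629756
```

Emit:
move_arm(commands=[[0.7,11,-1,-15,0],[0.7,24,-1,-30,0],[0.7,38,-1,-42,0],[0.7,53,-1,-54,0],[0.7,69,-1,-64,0],[0.7,86,-1,-72,0],[0.7,104,-1,-79,0],[0.7,122,-1,-83,0]])

```text
time: 25.02
position: [0.4794, 0.0533, 0.1135]
tool_rot: [0.007, 0.706, -0.006, 0.708]
ft_force: [1.1, 2.2, -0.5]
grip_width: 0.0275
```

```bash
python3 -c "
from h import *
go(.4745,.0535,.0665,-1)
p,_,_=pose();d=p-[.6645,0,.0725];print(np.hypot(d[0],d[2]),np.arctan2(d[2],-d[0]))"
```

```text
g [0.4794 0.0533 0.1075] yaw -1.1 q [-0.12  0.56  1.91  0.    0.67 -1.68] w 0.0275 F [ 1.1  2.2 -0.5] t 25.02
delta [41.  0. -5.] rows 1.0 turn -0.1 (or 179.9)
0.189556219977019 0.21796513364077597
```

Emit:
move_arm(commands=[[0.7,15,0,-2,0],[0.7,30,0,-4,0],[0.7,37,0,-5,0],[0.7,40,0,-5,0],[0.7,40,0,-5,0]])

```text
time: 25.43
position: [0.4754, 0.0533, 0.074]
tool_rot: [0.007, 0.706, -0.006, 0.708]
ft_force: [0.6, 4.5, -1.7]
grip_width: 0.028
```

```bash
python3 -c "
from h import *
go(.4745,.0535,.0665,-1)
p,_,_=pose();d=p-[.6645,0,.0725];print(np.hypot(d[0],d[2]),np.arctan2(d[2],-d[0]))
c=cam('scene');save(c,'s15',(240,100,420,280),3)"
```

```text
g [0.4754 0.0533 0.068 ] yaw -1.1 q [-0.12  0.64  1.94  0.    0.57 -1.68] w 0.0280 F [ 0.6  4.5 -1.7] t 25.43
delta [ 1.5  0.1 -0.9] rows 0.0 turn -0.1 (or 179.9)
0.1890723365652919 0.007742099670960973
```

View pics/s15.png

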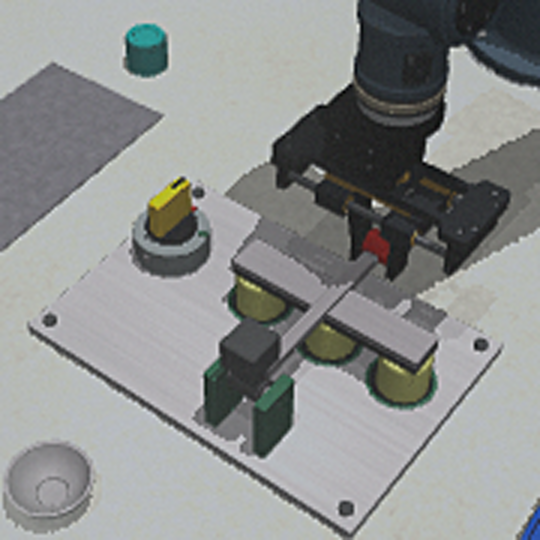

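The clamp is shut at about 0.01 rad, with the bar on the three cups. Releasing it and moving to the knob.

Emit:
move_arm(commands=[[-1,0,0,0,0],[-1,0,0,0,0],[-1,0,0,0,0],[-1,0,0,0,0],[-1,0,0,0,0],[-1,-40,0,0,0],[-1,-80,0,0,0],[-1,-90,0,0,0]])

```text
time: 26.15
position: [0.4767, 0.0518, 0.1673]
tool_rot: [0.006, 0.705, -0.006, 0.709]
ft_force: [0.9, -0.2, 0.4]
grip_width: 0.0733
```

```bash
python3 -c "
from h import *
robot.camera('top')
go(.5443,-.128,.15,-1)
c=cam('scene');save(c,'s16',(240,130,420,280),4);c=cam('top');save(c,'t16',(230,90,395,250),4)"
```

```text
g [0.4772 0.0518 0.1617] yaw -1.0 q [-0.13  0.46  1.88 -0.    0.8  -1.68] w 0.0774 F [ 0.5 -0.7  1. ] t 26.2
delta [  12.5 -178.6   70. ] rows 4.6 turn 0.0 (or -180.0)
```

View pics/s16.png

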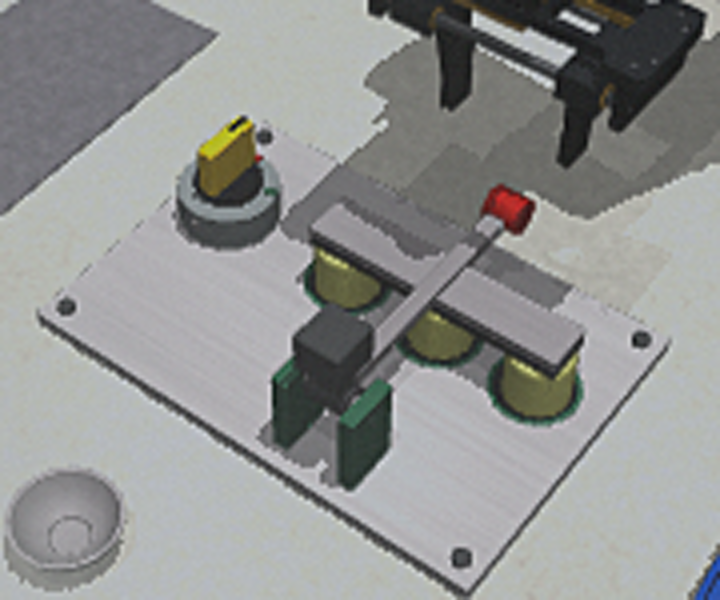

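View pics/t16.png

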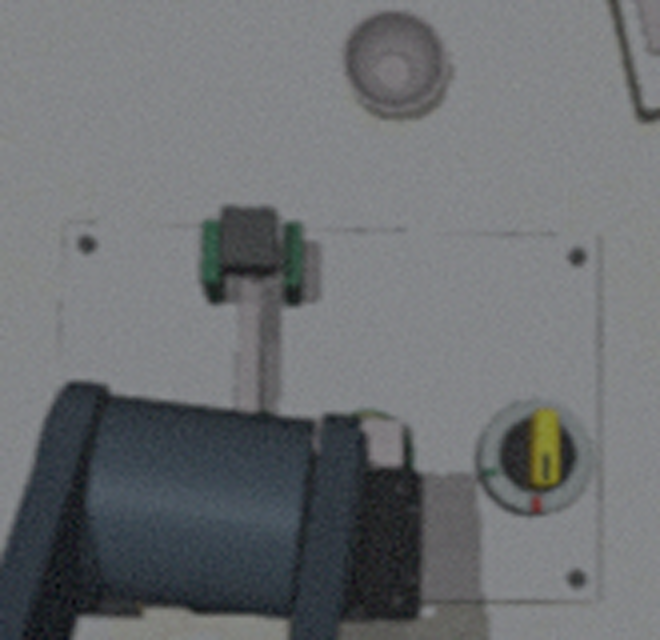

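The cups sit on their marks under the bar. To the knob.

Emit:
move_arm(commands=[[-1,0,-178,70,0],[-1,0,-178,70,0],[-1,0,-178,70,0],[-1,0,-178,70,0],[-1,0,-178,70,0],[-1,12,-178,70,0],[-1,12,-178,70,0],[-1,12,-178,70,0]])

```text
time: 26.97
position: [0.5393, -0.1264, 0.1495]
tool_rot: [0.007, 0.709, -0.005, 0.705]
ft_force: [-0.4, -0.2, 0.8]
grip_width: 0.087
```

```bash
python3 -c "
from h import *
robot.camera('top')
c=cam('wrist');save(c,'w17');go(.5443,-.128,.078,-1)
for z in(.042,.086):print(proj(c,np.array([[.5443,-.128,z]])))
hsv=cv2.cvtColor(c['image'],cv2.COLOR_RGB2HSV);m=cv2.inRange(hsv,(22,120,70),(32,255,255));m[230:]=0
q=np.argwhere(m>0)[:,::-1];print(len(q),q.mean(0),q.min(0),q.max(0))"
```

```text
g [ 0.5402 -0.1259  0.1448] yaw -0.9 q [-0.43  0.57  1.7   0.    0.88 -1.99] w 0.0869 F [-0.   0.2 -0.1] t 27.07
delta [66.8 -2.2  4.3] rows 1.6 turn 0.1 (or -179.9)
[[316.34840334 212.47992735]]
[[315.92030582 229.4010624 ]]
552 [316.48369565 210.32065217] [308 191] [325 229]
```

View pics/w17.png

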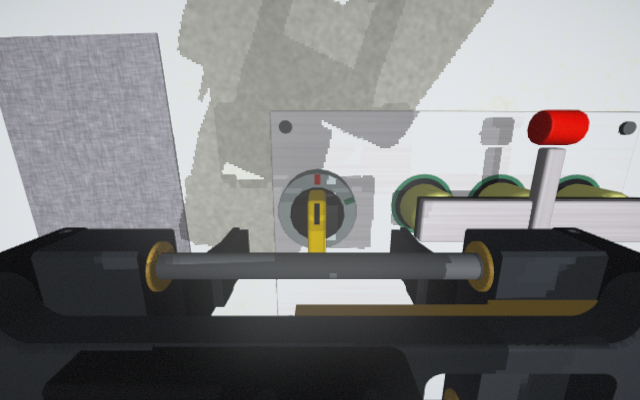

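Emit:
move_arm(commands=[[-1,30,-2,4,0],[-1,55,-2,4,0],[-1,66,-2,4,0],[-1,66,-2,4,0],[0.9,66,-2,4,0],[0.9,66,-2,4,0],[0.9,66,-2,4,0],[0.9,66,-2,4,0]], newtons=35)

```text
time: 27.73
position: [0.5462, -0.1293, 0.0871]
tool_rot: [0.006, 0.706, -0.006, 0.708]
ft_force: [-0.0, -0.0, -0.5]
grip_width: 0.0679
```

Emit:
move_arm(commands=[[0.9,0,0,0,0],[0.9,0,0,0,0],[0.9,0,0,0,0],[0.9,0,0,0,0],[0.9,0,0,0,0],[0.9,0,0,0,0],[0.9,0,0,0,0],[0.9,0,0,0,0]])

```text
time: 28.4
position: [0.5453, -0.1289, 0.0857]
tool_rot: [0.006, 0.707, -0.006, 0.707]
ft_force: [1.2, 11.4, 2.9]
grip_width: 0.015
```

```bash
python3 -c "
from h import *
go(.5443,-.128,.078,-1)
c=cam('scene');save(c,'s17',(220,100,420,260),3.5);print(cups(c,.012,60))"
```

```text
g [ 0.5453 -0.1288  0.0797] yaw -1.0 q [-0.43  0.68  1.72  0.    0.74 -1.99] w 0.0150 F [ 1.2 11.4  2.9] t 28.4
delta [ 1.7  0.8 -1. ] rows 0.1 turn -0.0 (or 180.0)
[(np.float64(0.5499), np.float64(-0.0209), np.float64(0.434), (np.int64(325), np.int64(200)), 152), (np.float64(0.55), np.float64(0.0519), np.float64(0.349), (np.int64(349), np.int64(214)), 126), (np.float64(0.5525), np.float64(0.1298), np.float64(0.502), (np.int64(374), np.int64(227)), 199)]
```

View pics/s17.png

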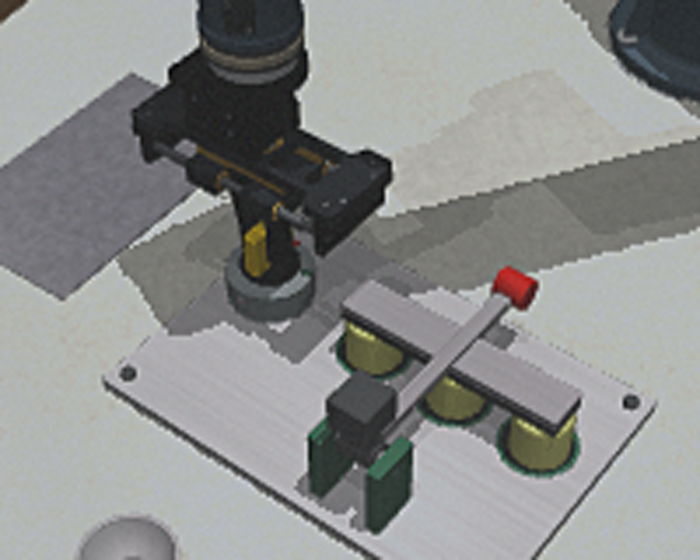

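Emit:
move_arm(commands=[[0.9,0,1,0,6],[0.9,0,1,0,12],[0.9,0,1,0,18],[0.9,0,1,0,24],[0.9,0,1,0,30],[0.9,0,1,0,36],[0.9,0,1,0,42],[0.9,0,1,0,48]])

```text
time: 29.12
position: [0.545, -0.1289, 0.0857]
tool_rot: [0.294, 0.643, -0.295, 0.643]
ft_force: [-1.5, -2.6, 0.4]
grip_width: 0.0138
```

Emit:
move_arm(commands=[[0.9,0,0,0,6],[0.9,0,0,0,12],[0.9,0,0,0,18],[0.9,0,0,0,21],[0.9,0,0,0,21],[0.9,0,0,0,21],[0.9,0,0,0,21]])

```text
time: 29.7
position: [0.5447, -0.129, 0.0857]
tool_rot: [0.404, 0.58, -0.405, 0.58]
ft_force: [-3.4, -4.7, 1.6]
grip_width: 0.0136
```

```bash
python3 -c "
from h import *
go(.5443,-.128,.078,-70);print(pose()[2]['moment'])
c=cam('scene');save(c,'s18',(220,100,420,260),3.5);print(cups(c,.012,60))"
```

```text
g [ 0.5447 -0.129   0.0797] yaw -69.8 q [-0.43  0.68  1.72 -0.    0.74 -0.78] w 0.0136 F [-3.4 -4.7  1.6] t 29.7
delta [ 1.7 -0.  -1.1] rows 0.0 turn 0.2 (or -179.8)
[-0.98933222  0.65275907 -0.05561224]
[(np.float64(0.559), np.float64(-0.0166), np.float64(0.427), (np.int64(325), np.int64(200)), 151), (np.float64(0.5483), np.float64(0.0536), np.float64(0.354), (np.int64(349), np.int64(214)), 127), (np.float64(0.5509), np.float64(0.1295), np.float64(0.496), (np.int64(374), np.int64(227)), 196)]
```

View pics/s18.png

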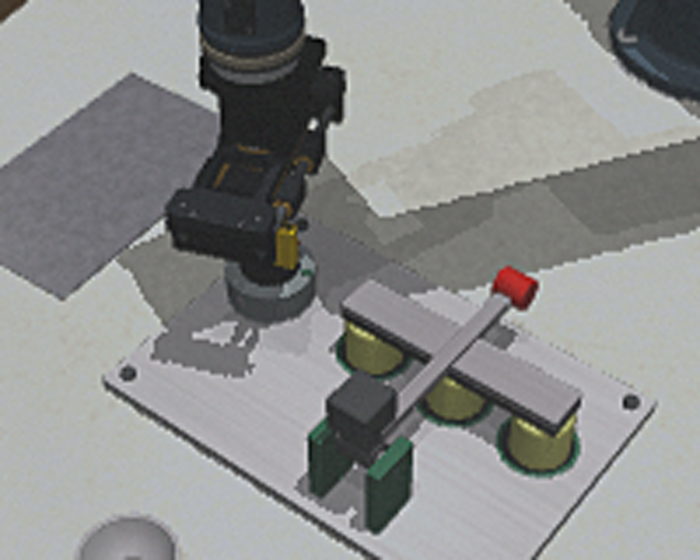

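The knob turned 69° in a flat grip (13.6 mm), so it is past the click, and the cups haven't moved. Turning back to red.

Emit:
move_arm(commands=[[0.9,0,0,0,-6],[0.9,0,0,0,-12],[0.9,0,0,0,-18],[0.9,0,0,0,-24],[0.9,0,0,0,-30],[0.9,0,0,0,-36],[0.9,0,0,0,-42],[0.9,0,0,0,-48]])

```text
time: 30.42
position: [0.5453, -0.1284, 0.0857]
tool_rot: [0.132, 0.695, -0.132, 0.695]
ft_force: [-1.0, -1.8, -0.3]
grip_width: 0.0137
```

Emit:
move_arm(commands=[[0.9,0,0,0,-6],[0.9,0,0,0,-12],[0.9,0,0,0,-18],[0.9,0,0,0,-21],[0.9,0,0,0,-21],[0.9,0,0,0,-21],[0.9,0,0,0,-21]])

```text
time: 31.0
position: [0.5454, -0.128, 0.0857]
tool_rot: [0.006, 0.707, -0.006, 0.707]
ft_force: [-0.2, -0.8, 0.9]
grip_width: 0.0136
```

Emit:
move_arm(commands=[[-1,0,0,0,0],[-1,0,0,0,0],[-1,0,0,0,0],[-1,0,0,0,0],[-1,0,0,0,0],[-1,-40,0,0,0],[-1,-70,0,0,0],[-1,-70,0,0,0]])

```text
time: 31.67
position: [0.5489, -0.1295, 0.1606]
tool_rot: [0.004, 0.704, -0.007, 0.71]
ft_force: [1.4, -0.6, 0.5]
grip_width: 0.0593
```

```bash
python3 -c "
from h import *
robot.camera('top')
go(.4755,.053,.15,-1)
c=cam('wrist');save(c,'w19');c=cam('scene');save(c,'s19',(220,100,420,260),3.5)"
```

```text
g [ 0.5477 -0.129   0.1526] yaw -1.0 q [-0.43  0.56  1.68  0.    0.89 -1.98] w 0.0631 F [-0.2  0.2  0.3] t 31.72
delta [  1.6 180.8 -75.3] rows 4.7 turn 0.0 (or -180.0)
```

View pics/w19.png

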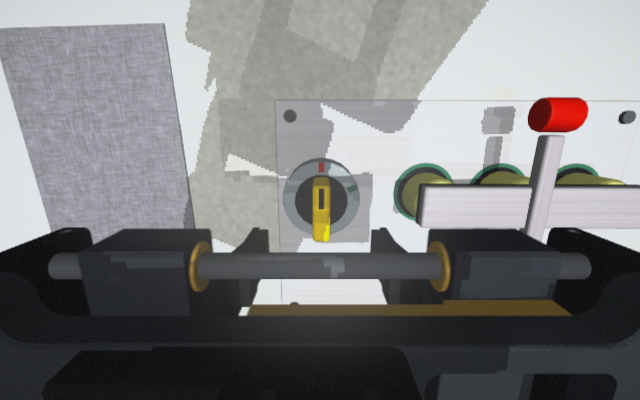

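View pics/s19.png

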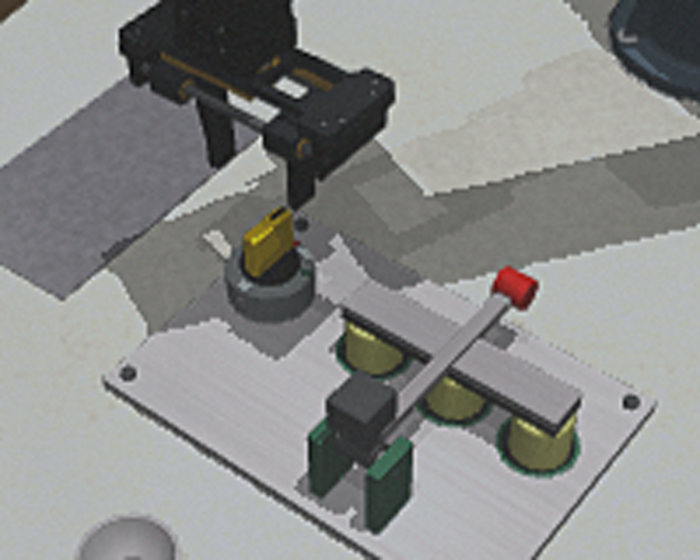

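The knob bar points at red again (320,168) and the clamp is still shut. Back to the handle.

Emit:
move_arm(commands=[[-1,0,90,-75,0],[-1,0,181,-75,0],[-1,0,181,-75,0],[-1,0,181,-75,0],[-1,0,181,-75,0],[-1,0,181,-75,0],[-1,0,181,-75,0],[-1,0,181,-75,0]])

```text
time: 32.48
position: [0.4735, 0.0539, 0.1551]
tool_rot: [0.006, 0.707, -0.006, 0.707]
ft_force: [0.0, -0.4, 0.4]
grip_width: 0.0873
```

```bash
python3 -c "
from h import *
robot.camera('top')
go(.4755,.053,.068,-1)
c=cam('wrist');save(c,'w20');print(proj(c,np.array([[.4755,.053,.0665]])))"
```

```text
g [0.474  0.0534 0.1492] yaw -1.0 q [-0.12  0.48  1.89 -0.    0.77 -1.68] w 0.0873 F [ 0.2 -0.1  0.2] t 32.53
delta [81.2 -0.3  1.5] rows 1.9 turn -0.0 (or 180.0)
[[318.34417497 215.27904841]]
```

View pics/w20.png

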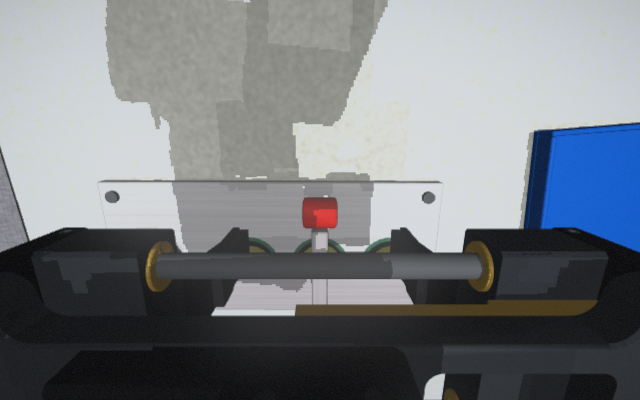

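Emit:
move_arm(commands=[[-1,35,0,1,0],[-1,65,0,1,0],[-1,81,0,1,0],[-1,81,0,1,0],[0.7,81,0,1,0],[0.7,81,0,1,0],[0.7,81,0,1,0],[0.7,81,0,1,0]], newtons=10)

```text
time: 33.25
position: [0.4755, 0.0538, 0.0759]
tool_rot: [0.006, 0.706, -0.006, 0.708]
ft_force: [0.9, 0.2, 0.6]
grip_width: 0.068
```

Emit:
move_arm(commands=[[0.7,0,0,0,0],[0.7,0,0,0,0],[0.7,0,0,0,0],[0.7,0,0,0,0],[0.7,0,0,0,0],[0.7,0,0,0,0],[0.7,0,0,0,0],[0.7,0,0,0,0]])

```text
time: 33.92
position: [0.4745, 0.0535, 0.0748]
tool_rot: [0.006, 0.707, -0.006, 0.707]
ft_force: [-0.4, -5.1, 1.9]
grip_width: 0.0278
```

```bash
python3 -c "
from h import *
go(.4755,.053,.068,-1)"
```

```text
g [0.4745 0.0535 0.0688] yaw -0.9 q [-0.12  0.64  1.94 -0.    0.57 -1.67] w 0.0278 F [-0.4 -5.1  1.9] t 33.92
delta [ 0.8 -0.5  1. ] rows 0.0 turn 0.1 (or -179.9)
```

Emit:
move_arm(commands=[[0.7,-19,0,1,0],[0.7,-38,0,4,0],[0.7,-56,0,8.5,0],[0.7,-74,0,15,0],[0.7,-91,0,23,0],[0.7,-107,0,33,0],[0.7,-122,0,45,0],[0.7,-136,0,57.5,0]])

```text
time: 34.58
position: [0.5301, 0.0524, 0.211]
tool_rot: [0.005, 0.709, -0.006, 0.705]
ft_force: [-0.9, -4.8, -3.0]
grip_width: 0.028
```

Emit:
move_arm(commands=[[0.7,-12,0,14,0],[0.7,-24,0,30,0],[0.7,-33,0,46,0],[0.7,-41,0,63,0],[0.7,-47,0,81,0],[0.7,-51,0,100,0],[0.7,-53,0,119,0],[0.7,-54,0,138,0]])

```text
time: 35.25
position: [0.6704, 0.0495, 0.2649]
tool_rot: [0.005, 0.707, -0.007, 0.707]
ft_force: [-0.6, -4.6, -3.3]
grip_width: 0.0279
```

Emit:
move_arm(commands=[[0.7,1,0,19,0],[0.7,4,0,34,0],[0.7,5,0,38,0],[0.7,5,0,38,0],[0.7,5,0,38,0]])

```text
time: 35.67
position: [0.7077, 0.0488, 0.2594]
tool_rot: [0.005, 0.707, -0.007, 0.707]
ft_force: [-0.6, -4.9, -0.3]
grip_width: 0.0278
```

```bash
python3 -c "
from h import *
go(.707,.05,.2525,-1)
p,_,_=pose();d=p-[.6645,0,.0725];print(np.hypot(d[0],d[2]),np.arctan2(d[2],-d[0]))
c=cam('scene');save(c,'s21',(220,60,420,260),3);print(cups(c,.012,60))"
```

```text
g [0.7077 0.0488 0.2534] yaw -1.0 q [-0.09  0.64  1.18 -0.    1.32 -1.64] w 0.0278 F [-0.6 -4.9 -0.3] t 35.67
delta [ 0.9  1.2 -0.7] rows 0.0 turn 0.0 (or -180.0)
0.1918112658067487 1.7979517136062562
[(np.float64(0.5366), np.float64(-0.0233), np.float64(0.407), (np.int64(327), np.int64(193)), 140), (np.float64(0.5457), np.float64(0.0522), np.float64(0.591), (np.int64(351), np.int64(205)), 218), (np.float64(0.5518), np.float64(0.1295), np.float64(0.885), (np.int64(374), np.int64(222)), 350)]
```

View pics/s21.png

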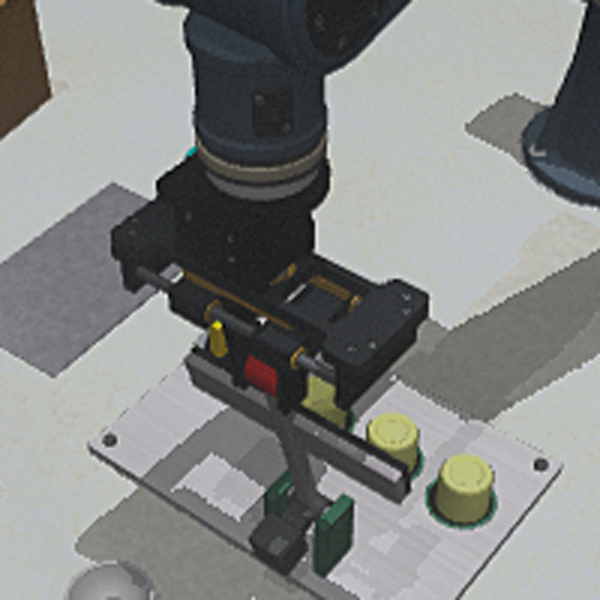

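Clamp fully open at about 1.8 rad, cups still standing. Releasing and rising, then back over the deck.

Emit:
move_arm(commands=[[-1,0,0,0,0],[-1,0,0,0,0],[-1,0,0,0,0],[-1,0,0,0,0],[-1,0,0,0,0],[-1,0,0,0,0],[-1,-40,0,0,0],[-1,-75,0,0,0]])

```text
time: 36.38
position: [0.7067, 0.0505, 0.333]
tool_rot: [0.006, 0.709, -0.006, 0.705]
ft_force: [0.7, -0.6, 0.8]
grip_width: 0.0735
```

Emit:
move_arm(commands=[[-1,0,0,0,0],[-1,0,20,-210,0],[-1,0,20,-210,0],[-1,0,20,-210,0],[-1,0,20,-210,0],[-1,0,20,-210,0],[-1,0,20,-210,0],[-1,0,20,-210,0]])

```text
time: 37.05
position: [0.4954, 0.0745, 0.335]
tool_rot: [0.006, 0.707, -0.006, 0.707]
ft_force: [1.3, -0.7, 1.6]
grip_width: 0.0873
```

```bash
python3 -c "
from h import *
robot.camera('top')
go(.5495,.1275,.13,-91)
c=cam('wrist');save(c,'w22');print(cups(c,.012,200))
c=cam('scene');save(c,'s22',(150,80,520,330),2);print(cups(c,.012,60))
im=c['image'];hsv=cv2.cvtColor(im,cv2.COLOR_RGB2HSV)
"
```

```text
g [0.4984 0.074  0.3296] yaw -0.9 q [-0.07  0.26  1.62  0.    1.26 -1.63] w 0.0869 F [ 0.2 -0.2  1.3] t 37.1
delta [199.7  54.4  49.7] rows 5.1 turn -89.9 (or 90.1)
[(np.float64(0.5486), np.float64(-0.0217), np.float64(0.882), (np.int64(259), np.int64(204)), 769), (np.float64(0.5473), np.float64(0.0537), np.float64(0.878), (np.int64(306), np.int64(204)), 723), (np.float64(0.5501), np.float64(0.1293), np.float64(0.698), (np.int64(353), np.int64(205)), 585), (np.float64(0.5595), np.float64(-0.1342), np.float64(0.311), (np.int64(179), np.int64(215)), 229)]
[(np.float64(0.5413), np.float64(-0.0256), np.float64(0.573), (np.int64(328), np.int64(192)), 198), (np.float64(0.5404), np.float64(0.0492), np.float64(0.593), (np.int64(351), np.int64(205)), 217), (np.float64(0.5512), np.float64(0.1293), np.float64(0.882), (np.int64(374), np.int64(222)), 349)]
```

View pics/s22.png

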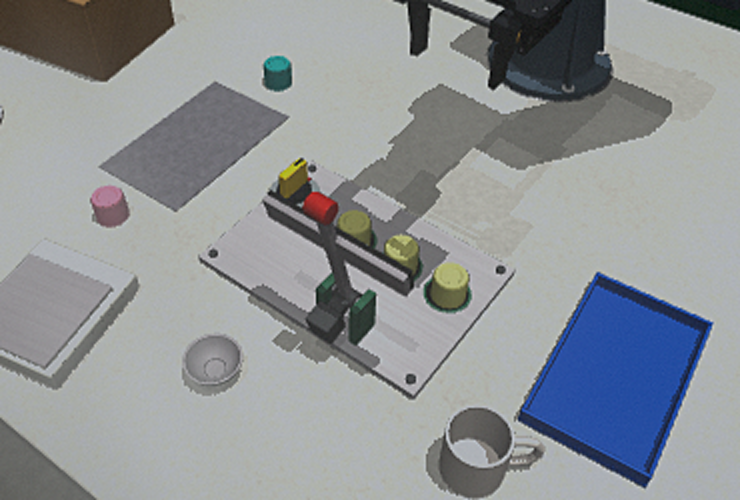

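View pics/w22.png

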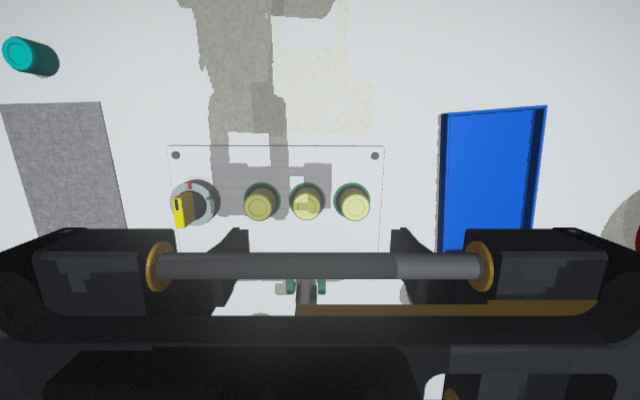

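Emit:
move_arm(commands=[[-1,110,54,20,90],[-1,110,54,20,90],[-1,110,54,20,90],[-1,110,54,20,90],[-1,110,54,20,90],[-1,110,54,20,90],[-1,110,54,20,90],[-1,110,54,20,90]])

```text
time: 37.87
position: [0.5219, 0.1273, 0.2241]
tool_rot: [0.346, 0.616, -0.346, 0.617]
ft_force: [-0.4, 0.4, -1.0]
grip_width: 0.0869
```

Emit:
move_arm(commands=[[-1,0,0,0,33],[-1,0,0,0,33],[-1,0,0,0,33],[-1,0,0,0,33],[-1,0,0,0,33],[-1,0,0,0,33]])

```text
time: 38.37
position: [0.5217, 0.1272, 0.2244]
tool_rot: [0.506, 0.494, -0.505, 0.494]
ft_force: [0.8, -0.7, -0.8]
grip_width: 0.0867
```

```bash
python3 -c "
from h import *
c=cam('wrist');save(c,'w23');print(cups(c,.012,200))
go(.5505,.129,.11,-91)
"
```

```text
[(np.float64(0.5507), np.float64(0.1298), np.float64(0.914), (np.int64(344), np.int64(186)), 1358), (np.float64(0.5485), np.float64(0.053), np.float64(0.699), (np.int64(341), np.int64(239)), 933), (np.float64(0.5468), np.float64(0.0011), np.float64(0.605), (np.int64(341), np.int64(292)), 834)]
g [0.5213 0.1272 0.2184] yaw -91.2 q [0.03 0.44 1.68 0.   1.02 0.05] w 0.0873 F [ 0.2 -0.3  0.3] t 38.42
delta [108.4  29.   -2.4] rows 2.7 turn -0.2 (or 179.8)
```

View pics/w23.png

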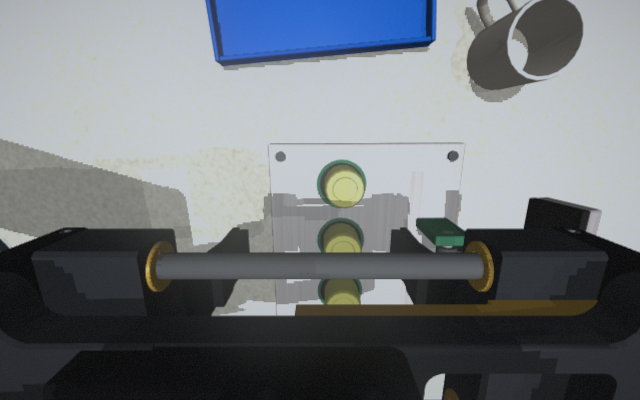

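Emit:
move_arm(commands=[[-1,0,29,-2,0],[-1,40,29,-2,0],[-1,80,29,-2,0],[-1,120,29,-2,0],[-1,150,29,-2,0],[-1,150,29,-2,0],[-1,150,29,-2,0]])

```text
time: 39.0
position: [0.5481, 0.1286, 0.0731]
tool_rot: [-0.504, -0.496, 0.506, -0.494]
ft_force: [0.3, 1.1, -0.2]
grip_width: 0.0871
```

```bash
python3 -c "
from h import *
robot.camera('top');go(.5505,.129,.038,-91)
"
```

```text
g [0.5495 0.1287 0.069 ] yaw -91.2 q [0.03 0.7  1.72 0.   0.72 0.05] w 0.0873 F [-0.7  0.2  0.1] t 39.05
delta [31.   0.9 -0.3] rows 0.7 turn -0.2 (or 179.8)
```

Emit:
move_arm(commands=[[-1,20,1,0,0],[-1,31,1,0,0],[-1,31,1,0,0],[0.6,31,1,0,0],[0.6,31,1,0,0],[0.6,31,1,0,0],[0.6,31,1,0,0],[0.6,31,1,0,0]], newtons=15)

```text
time: 39.72
position: [0.5497, 0.1287, 0.0444]
tool_rot: [0.506, 0.494, -0.505, 0.495]
ft_force: [0.2, 0.5, -0.7]
grip_width: 0.0615
```

Emit:
move_arm(commands=[[0.6,0,0,0,0],[0.6,0,0,0,0],[0.6,0,0,0,0],[0.6,0,0,0,0],[0.6,0,0,0,0],[0.6,-1,0,0,0]])

```text
time: 40.22
position: [0.5492, 0.1287, 0.0446]
tool_rot: [-0.505, -0.495, 0.506, -0.494]
ft_force: [-0.1, 0.5, -0.6]
grip_width: 0.0456
```

```bash
python3 -c "
from h import *
go(.595,.3555,.12,4)
"
```

```text
g [0.5492 0.1287 0.0386] yaw -91.3 q [ 0.03  0.75  1.73 -0.    0.66  0.05] w 0.0456 F [-0.1  0.5 -0.6] t 40.22
delta [ -81.4   40.8 -227.8] rows 5.9 turn 84.7 (or -95.3)
```

Emit:
move_arm(commands=[[0.6,-40,0,0,0],[0.6,-80,0,0,0],[0.6,-110,0,-30,0],[0.6,-110,40,-228,-95],[0.6,-110,40,-228,-95],[0.6,-110,40,-228,-95],[0.6,-110,40,-228,-95],[0.6,-110,40,-228,-95]])

```text
time: 40.88
position: [0.5942, 0.3584, 0.1547]
tool_rot: [0.327, 0.627, -0.327, 0.627]
ft_force: [-0.2, 0.7, 0.2]
grip_width: 0.0453
```

```bash
python3 -c "
from h import *
go(.595,.3555,.12,4)
c=cam('scene');print(cups(c,.012,60))
"
```

```text
g [0.5942 0.3584 0.1487] yaw -55.1 q [ 0.38  0.72  1.32  0.    1.1  -0.23] w 0.0453 F [-0.2  0.7  0.2] t 40.88
delta [28.7 -1.   2.9] rows 0.7 turn -59.1 (or 120.9)
[(np.float64(0.541), np.float64(-0.0258), np.float64(0.579), (np.int64(328), np.int64(192)), 200), (np.float64(0.545), np.float64(0.0516), np.float64(0.583), (np.int64(351), np.int64(205)), 215), (np.float64(0.5485), np.float64(0.3359), np.float64(0.234), (np.int64(457), np.int64(259)), 108)]
```

Emit:
move_arm(commands=[[0.6,0,0,0,-59],[0.6,0,0,0,-59],[0.6,0,0,0,-59],[0.6,0,0,0,-59],[0.6,0,0,0,-59],[0.6,0,0,0,-59],[0.6,0,0,0,-59],[0.6,0,0,0,-59]])

```text
time: 41.6
position: [0.5938, 0.3553, 0.1542]
tool_rot: [-0.013, 0.707, 0.013, 0.707]
ft_force: [0.1, 0.6, -1.2]
grip_width: 0.0457
```

Emit:
move_arm(commands=[[0.6,0,0,0,-2],[0.6,0,0,0,-2],[0.6,0,0,0,-2]])

```text
time: 41.85
position: [0.594, 0.3554, 0.1543]
tool_rot: [-0.023, 0.707, 0.023, 0.706]
ft_force: [-0.5, -0.7, -1.1]
grip_width: 0.0461
```

```bash
python3 -c "
from h import *
c=cam('wrist');save(c,'w24')
go(.595,.3555,.036,4)
t=np.array([.527,.351]);a=.067
for sx,sy in((-.12,-.075),(-.12,.075),(.12,-.075),(.12,.075)):
  x=t[0]+np.cos(a)*sx-np.sin(a)*sy;y=t[1]+np.sin(a)*sx+np.cos(a)*sy;print(proj(c,np.array([[x,y,.024]])).round(0))
"
```

```text
g [0.5941 0.3555 0.1484] yaw 3.7 q [ 0.38  0.72  1.33  0.    1.09 -1.26] w 0.0458 F [-0.2 -0.2 -0.5] t 41.9
delta [112.4  -0.    1. ] rows 2.7 turn -0.3 (or 179.7)
[[225. -24.]]
[[412. -24.]]
[[246. 251.]]
[[392. 251.]]
```

View pics/w24.png

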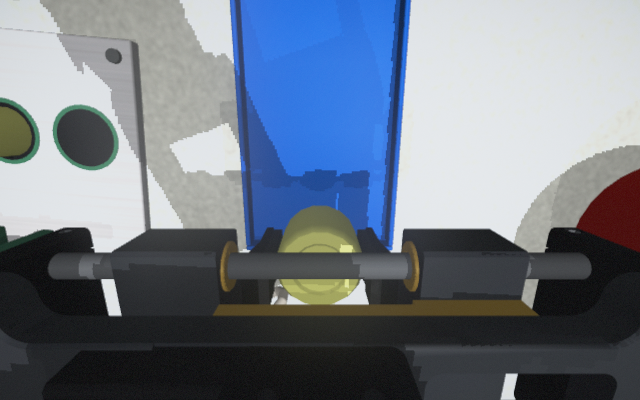

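The tray's far end and side walls are where predicted (row ~250, columns 246 and 392). Lowering the cup.

Emit:
move_arm(commands=[[0.6,40,0,1,0],[0.6,75,0,1,0],[0.6,100,0,1,0],[0.6,112,0,1,0],[0.6,112,0,1,0],[0.6,112,0,1,0]])

```text
time: 42.4
position: [0.5956, 0.3558, 0.0427]
tool_rot: [-0.024, 0.707, 0.023, 0.707]
ft_force: [-0.2, 0.1, -1.0]
grip_width: 0.0454
```

Emit:
move_arm(commands=[[0.6,2,0,0,0],[0.6,4,0,0,0],[0.6,5,0,0,0],[0.6,5,0,0,0]])

```text
time: 42.73
position: [0.5958, 0.3561, 0.0388]
tool_rot: [-0.023, 0.706, 0.024, 0.707]
ft_force: [-0.1, -0.4, -1.6]
grip_width: 0.0453
```

```bash
python3 -c "
from h import *
go(.595,.3555,.0316,4)
"
```

```text
g [0.5958 0.3561 0.0328] yaw 3.8 q [ 0.38  0.87  1.37  0.    0.9  -1.26] w 0.0453 F [-0.1 -0.4 -1.6] t 42.73
delta [ 1.2 -0.5 -0.9] rows 0.0 turn -0.2 (or 179.8)
```

Emit:
move_arm(commands=[[0.6,1,0,0,0],[0.6,2,0,0,0],[0.6,2,0,0,0]])

```text
time: 42.98
position: [0.5958, 0.356, 0.0369]
tool_rot: [-0.024, 0.706, 0.024, 0.707]
ft_force: [-0.6, -0.5, 4.5]
grip_width: 0.0455
```

Emit:
move_arm(commands=[[-0.7,0,0,0,0],[-0.7,0,0,0,0],[-0.7,0,0,0,0],[-0.7,0,0,0,0],[-0.7,0,0,0,0],[-0.7,-40,0,0,0],[-0.7,-80,0,0,0],[-0.7,-120,0,0,0]])

```text
time: 43.65
position: [0.5945, 0.3555, 0.1553]
tool_rot: [-0.024, 0.708, 0.023, 0.706]
ft_force: [0.6, -0.3, 0.5]
grip_width: 0.0736
```

```bash
python3 -c "
from h import *
robot.camera('top')
go(.52,-.0215,.15,-91)
c=cam('wrist');save(c,'w25');print(cups(c,.005,300))
c=cam('scene');print(cups(c,.012,60));print(cups(c,.005,60))
"
```

```text
g [0.5997 0.3578 0.1599] yaw 3.9 q [ 0.38  0.71  1.31 -0.    1.1  -1.26] w 0.0736 F [1.1 1.  5.5] t 43.7
delta [   7.  -373.1 -105.1] rows 9.3 turn -85.1 (or 94.9)
[(np.float64(0.5492), np.float64(0.0474), np.float64(0.974), (np.int64(16), np.int64(124)), 1533), (np.float64(0.5953), np.float64(0.3559), np.float64(0.641), (np.int64(318), np.int64(194)), 1338)]
[(np.float64(0.541), np.float64(-0.0258), np.float64(0.581), (np.int64(328), np.int64(192)), 201), (np.float64(0.545), np.float64(0.0516), np.float64(0.583), (np.int64(351), np.int64(205)), 215), (np.float64(0.6014), np.float64(0.3562), np.float64(0.865), (np.int64(450), np.int64(284)), 458)]
[(np.float64(0.5372), np.float64(-0.0287), np.float64(0.591), (np.int64(328), np.int64(192)), 201), (np.float64(0.5403), np.float64(0.0493), np.float64(0.592), (np.int64(351), np.int64(205)), 215), (np.float64(0.5966), np.float64(0.3561), np.float64(0.881), (np.int64(450), np.int64(284)), 458)]
```

View pics/w25.png

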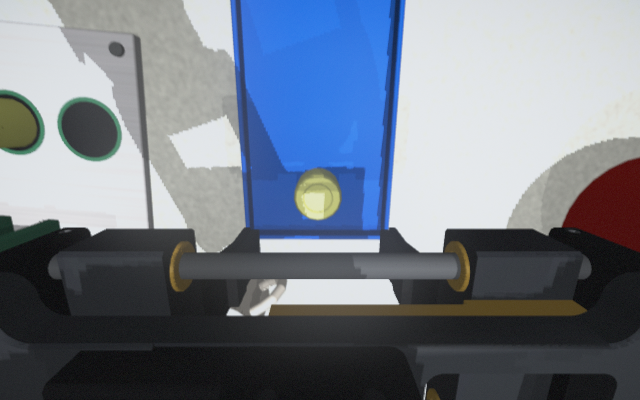

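First cup is in the tray at (318,194). Now the right-hand cup on the deck.

Emit:
move_arm(commands=[[-1,0,0,-50,0],[-1,0,-20,-85,10],[-1,7,-373,-105,95],[-1,7,-373,-105,95],[-1,7,-373,-105,95],[-1,7,-373,-105,95],[-1,7,-373,-105,95],[-1,7,-373,-105,95]])

```text
time: 44.47
position: [0.5146, 0.0815, 0.1497]
tool_rot: [0.279, 0.65, -0.28, 0.649]
ft_force: [0.4, -0.4, -0.7]
grip_width: 0.0867
```

```bash
python3 -c "
from h import *
go(.525,-.0217,.12,-91)
"
```

```text
g [0.5146 0.0815 0.1437] yaw -46.6 q [-0.06  0.54  1.78 -0.    0.83 -0.81] w 0.0867 F [ 0.4 -0.4 -0.7] t 44.47
delta [ 23.7 -63.3  82.2] rows 2.6 turn 44.4 (or -135.6)
```

Emit:
move_arm(commands=[[-1,10,-63,82,44],[-1,10,-63,82,44],[-1,10,-63,82,44],[-1,10,-63,82,44],[-1,10,-63,82,44],[-1,10,-63,82,44],[-1,10,-63,82,44],[-1,10,-63,82,44]])

```text
time: 45.13
position: [0.5263, -0.0196, 0.1399]
tool_rot: [-0.5, -0.5, 0.501, -0.499]
ft_force: [0.5, 0.4, -0.4]
grip_width: 0.0872
```

```bash
python3 -c "
from h import *
robot.camera('top')
c=cam('wrist');save(c,'w26');print(cups(c,.012,300))
go(.5485,-.0217,.038,-91)
"
```

```text
[(np.float64(0.5472), np.float64(-0.0199), np.float64(0.913), (np.int64(344), np.int64(211)), 2475)]
g [ 0.5267 -0.0194  0.1343] yaw -90.1 q [-0.25  0.56  1.78 -0.    0.81 -0.25] w 0.0868 F [ 0.1 -0.8  1.1] t 45.23
delta [96.3 22.   2.2] rows 2.4 turn 0.9 (or -179.1)
```

View pics/w26.png

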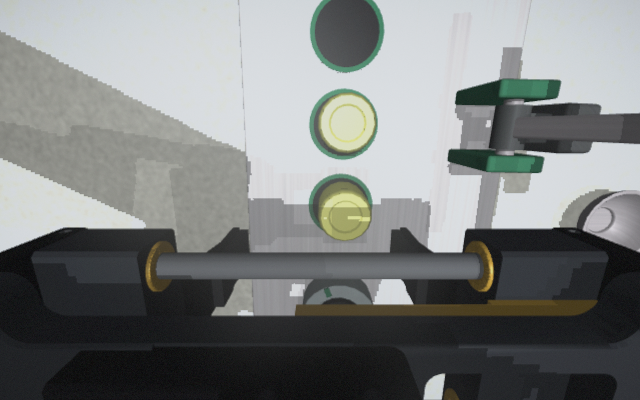

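Emit:
move_arm(commands=[[-1,0,21,1,1],[-1,35,21,1,1],[-1,70,21,1,1],[-1,96,21,1,1],[-1,96,21,1,1],[-1,96,21,1,1],[0.6,96,21,1,1],[0.6,96,21,1,1]])

```text
time: 45.9
position: [0.5495, -0.021, 0.0466]
tool_rot: [0.506, 0.493, -0.505, 0.496]
ft_force: [0.4, -0.4, -1.0]
grip_width: 0.0799
```

Emit:
move_arm(commands=[[0.6,0,0,0,0],[0.6,0,0,0,0],[0.6,0,0,0,0],[0.6,0,0,0,0],[0.6,0,0,0,0],[0.6,0,0,0,0],[0.6,0,0,0,0],[0.6,0,0,0,0]])

```text
time: 46.57
position: [0.5483, -0.0208, 0.0452]
tool_rot: [0.506, 0.494, -0.506, 0.494]
ft_force: [0.1, -0.5, 3.8]
grip_width: 0.0455
```

```bash
python3 -c "
from h import *
go(.459,.3465,.15,4)
"
```

```text
g [ 0.5483 -0.0208  0.0392] yaw -91.3 q [-0.24  0.74  1.77 -0.    0.64 -0.22] w 0.0455 F [ 0.1 -0.5  3.8] t 46.57
delta [-110.9  -97.5 -365.2] rows 9.4 turn 84.7 (or -95.3)
```

Emit:
move_arm(commands=[[0.6,-40,0,0,0],[0.6,-80,0,0,0],[0.6,-110,-30,-10,-5],[0.6,-111,-97,-365,-95],[0.6,-111,-97,-365,-95],[0.6,-111,-97,-365,-95],[0.6,-111,-97,-365,-95],[0.6,-111,-97,-365,-95]])

```text
time: 47.23
position: [0.4842, 0.1964, 0.1548]
tool_rot: [0.3, 0.64, -0.3, 0.64]
ft_force: [0.4, 0.2, -0.1]
grip_width: 0.046
```

```bash
python3 -c "
from h import *
go(.459,.3465,.15,4)
"
```

```text
g [0.4842 0.1964 0.1488] yaw -50.2 q [ 0.17  0.53  1.78 -0.    0.84 -0.52] w 0.0460 F [ 0.4  0.2 -0.1] t 47.23
delta [  -1.2   76.8 -131.4] rows 3.6 turn -54.2 (or 125.8)
```

Emit:
move_arm(commands=[[0.6,0,77,-131,-54],[0.6,0,77,-131,-54],[0.6,0,77,-131,-54],[0.6,0,77,-131,-54],[0.6,0,77,-131,-54],[0.6,0,77,-131,-54],[0.6,0,77,-131,-54],[0.6,0,77,-131,-54]])

```text
time: 47.9
position: [0.4604, 0.3452, 0.1542]
tool_rot: [-0.024, 0.707, 0.024, 0.706]
ft_force: [-0.5, -0.3, 0.2]
grip_width: 0.0457
```

```bash
python3 -c "
from h import *
robot.camera('top')
c=cam('wrist');save(c,'w27')
go(.459,.3465,.036,4)
t=np.array([.527,.351]);a=.067
for sx,sy in((-.12,-.075),(-.12,.075),(.12,-.075),(.12,.075)):
  x=t[0]+np.cos(a)*sx-np.sin(a)*sy;y=t[1]+np.sin(a)*sx+np.cos(a)*sy;print(proj(c,np.array([[x,y,.024]])).round(0))
"
```

```text
g [0.4606 0.3449 0.1483] yaw 3.5 q [ 0.45  0.58  1.64  0.    0.91 -1.18] w 0.0455 F [-1.2  0.3 -1.1] t 48.0
delta [112.3   1.8  -1.4] rows 2.7 turn -0.5 (or 179.5)
[[240. 145.]]
[[402. 145.]]
[[254. 359.]]
[[386. 359.]]
```

View pics/w27.png

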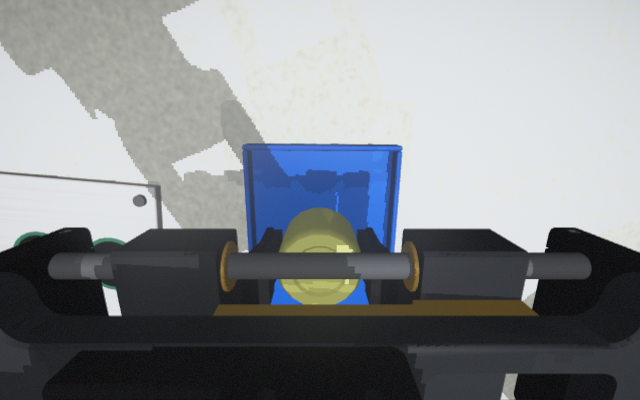

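The near tray corners at (244,146) and (401,146) match the prediction.

Emit:
move_arm(commands=[[0.6,40,2,-1,0],[0.6,75,2,-1,0],[0.6,100,2,-1,0],[0.6,111,2,-1,0],[0.6,111,2,-1,0],[0.6,111,2,-1,0]])

```text
time: 48.5
position: [0.4601, 0.3468, 0.0438]
tool_rot: [-0.021, 0.707, 0.021, 0.707]
ft_force: [0.4, 0.1, -0.8]
grip_width: 0.0459
```

Emit:
move_arm(commands=[[0.6,2,0,0,0],[0.6,4,0,0,0],[0.6,5,0,0,0],[0.6,5,0,0,0]])

```text
time: 48.83
position: [0.4604, 0.3471, 0.0398]
tool_rot: [-0.021, 0.706, 0.022, 0.707]
ft_force: [-0.8, -0.5, -0.8]
grip_width: 0.0458
```

```bash
python3 -c "
from h import *
go(.459,.3465,.0322,4)
"
```

```text
g [0.4604 0.3471 0.0338] yaw 3.5 q [ 0.45  0.77  1.7  -0.    0.68 -1.18] w 0.0458 F [-0.8 -0.5 -0.8] t 48.83
delta [ 1.5 -0.5 -1.4] rows 0.1 turn -0.5 (or 179.5)
```

Emit:
move_arm(commands=[[0.6,1,0,0,0],[0.6,2,0,0,0],[0.6,2,0,0,0]])

```text
time: 49.08
position: [0.4604, 0.347, 0.0381]
tool_rot: [-0.022, 0.706, 0.022, 0.707]
ft_force: [-0.3, -0.4, 6.7]
grip_width: 0.0456
```

Emit:
move_arm(commands=[[-0.7,0,0,0,0],[-0.7,0,0,0,0],[-0.7,0,0,0,0],[-0.7,0,0,0,0],[-0.7,0,0,0,0],[-0.7,-40,0,0,0],[-0.7,-80,0,0,0],[-0.7,-120,0,0,0]])

```text
time: 49.75
position: [0.4591, 0.3464, 0.1566]
tool_rot: [-0.022, 0.708, 0.021, 0.705]
ft_force: [1.4, 0.4, 1.4]
grip_width: 0.0735
```

```bash
python3 -c "
from h import *
robot.camera('top')
c=cam('wrist');save(c,'w28');print(cups(c,.005,300))
c=cam('scene');print(cups(c,.012,60));print(cups(c,.005,60));save(c,'s28',(220,130,540,340),2.4)
go(.54,.053,.15,-1)
"
```

```text
[(np.float64(0.4607), np.float64(0.3481), np.float64(0.7), (np.int64(317), np.int64(197)), 1468)]
[(np.float64(0.545), np.float64(0.0516), np.float64(0.583), (np.int64(351), np.int64(205)), 215), (np.float64(0.4687), np.float64(0.3481), np.float64(0.861), (np.int64(469), np.int64(243)), 395), (np.float64(0.6187), np.float64(0.3388), np.float64(0.785), (np.int64(439), np.int64(286)), 415)]
[(np.float64(0.5403), np.float64(0.0493), np.float64(0.592), (np.int64(351), np.int64(205)), 215), (np.float64(0.464), np.float64(0.3471), np.float64(0.877), (np.int64(469), np.int64(243)), 395), (np.float64(0.6172), np.float64(0.3385), np.float64(0.799), (np.int64(439), np.int64(286)), 415)]
g [0.4622 0.348  0.1542] yaw 3.5 q [ 0.45  0.58  1.64  0.    0.92 -1.18] w 0.0739 F [ 0.1  0.4 -0.6] t 49.9
delta [   3.7 -299.2   59.5] rows 7.3 turn 4.5 (or -175.5)
```

View pics/s28.png

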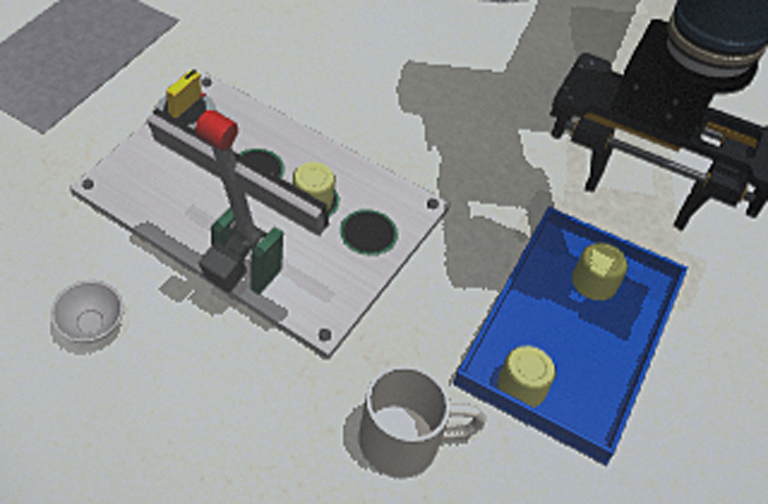

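The first tray cup has been knocked to about (0.617,0.339); I'll fix that at the end. Now the last deck cup.

Emit:
move_arm(commands=[[-1,0,-299,60,4],[-1,0,-299,60,4],[-1,0,-299,60,4],[-1,0,-299,60,4],[-1,0,-299,60,4],[-1,0,-299,60,4],[-1,0,-299,60,4],[-1,0,-299,60,4]])

```text
time: 50.57
position: [0.5393, 0.047, 0.1556]
tool_rot: [0.004, 0.707, -0.005, 0.707]
ft_force: [-0.7, 0.4, 0.3]
grip_width: 0.0869
```

```bash
python3 -c "
from h import *
robot.camera('top')
c=cam('wrist');save(c,'w29');print(cups(c,.012,300))
go(.5475,.053,.038,-1)
c=cam('top');save(c,'t29',(130,100,400,260),2.8);c=cam('scene');save(c,'s29',(390,190,520,330),5)
"
```

```text
[(np.float64(0.4614), np.float64(0.3422), np.float64(0.948), (np.int64(625), np.int64(115)), 1365), (np.float64(0.5461), np.float64(0.0534), np.float64(0.911), (np.int64(326), np.int64(212)), 2159), (np.float64(0.5567), np.float64(-0.1989), np.float64(0.356), (np.int64(93), np.int64(215)), 478)]
g [0.5384 0.0493 0.1496] yaw -0.8 q [-0.12  0.55  1.73 -0.    0.87 -1.67] w 0.0868 F [ 0.   0.6 -0.5] t 50.67
delta [111.6   3.8   9.2] rows 2.7 turn 0.2 (or -179.8)
```

View pics/s29.png

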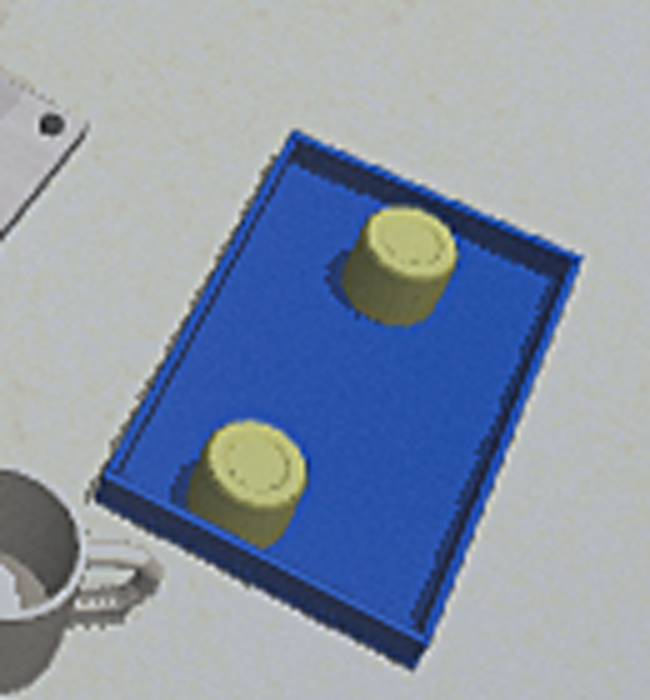

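View pics/t29.png

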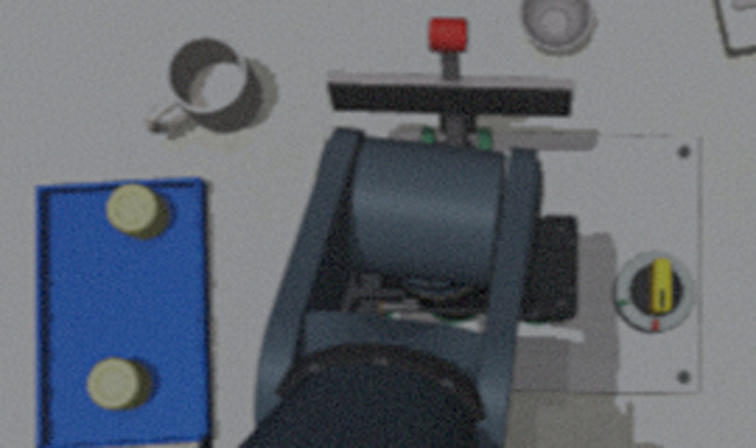

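Emit:
move_arm(commands=[[-1,0,4,8,0],[-1,40,4,8,0],[-1,80,4,8,0],[-1,111,4,8,0],[-1,111,4,8,0],[-1,111,4,8,0],[0.6,111,4,8,0],[0.6,111,4,8,0]])

```text
time: 51.43
position: [0.5478, 0.0567, 0.048]
tool_rot: [0.002, 0.706, -0.003, 0.709]
ft_force: [-0.2, -0.1, 0.7]
grip_width: 0.0799
```

Emit:
move_arm(commands=[[0.6,0,0,0,0],[0.6,0,0,0,0],[0.6,0,0,0,0],[0.6,0,0,0,0],[0.6,0,0,0,0],[0.6,0,0,0,0],[0.6,0,0,0,0],[0.6,0,0,0,0]])

```text
time: 52.1
position: [0.5464, 0.0558, 0.0463]
tool_rot: [0.003, 0.707, -0.003, 0.707]
ft_force: [-0.2, -0.3, 5.5]
grip_width: 0.0455
```

```bash
python3 -c "
from h import *
go(.53,.351,.15,4)
"
```

```text
g [0.5464 0.0558 0.0403] yaw -0.5 q [-0.1   0.74  1.76 -0.    0.64 -1.66] w 0.0455 F [-0.2 -0.3  5.5] t 52.1
delta [-109.8  295.   -18.9] rows 7.6 turn -4.5 (or 175.5)
```

Emit:
move_arm(commands=[[0.6,-40,0,0,0],[0.6,-80,0,0,0],[0.6,-110,20,-10,0],[0.6,-110,295,-19,-4],[0.6,-110,295,-19,-4],[0.6,-110,295,-19,-4],[0.6,-110,295,-19,-4],[0.6,-110,295,-19,-4]])

```text
time: 52.77
position: [0.5304, 0.2862, 0.1554]
tool_rot: [-0.022, 0.707, 0.021, 0.706]
ft_force: [0.8, -0.5, -0.9]
grip_width: 0.0453
```

```bash
python3 -c "
from h import *
go(.53,.351,.15,4)
"
```

```text
g [0.5304 0.2862 0.1494] yaw 3.5 q [ 0.31  0.61  1.57  0.    0.96 -1.32] w 0.0453 F [ 0.8 -0.5 -0.9] t 52.77
delta [-0.6 64.7  3.5] rows 1.6 turn -0.5 (or 179.5)
```

Emit:
move_arm(commands=[[0.6,0,65,8,0],[0.6,0,65,8,0],[0.6,0,65,8,0],[0.6,0,65,8,0],[0.6,0,65,8,0]])

```text
time: 53.18
position: [0.5344, 0.3489, 0.155]
tool_rot: [-0.022, 0.708, 0.021, 0.706]
ft_force: [-0.2, 0.2, -1.8]
grip_width: 0.0455
```

```bash
python3 -c "
from h import *
robot.camera('top')
go(.535,.351,.036,4)
c=cam('wrist');save(c,'w30');c=cam('scene');save(c,'s30',(390,150,520,330),4);print(cups(c,.005,60))
"
```

```text
g [0.5347 0.3484 0.1492] yaw 3.5 q [ 0.4   0.65  1.48 -0.    1.01 -1.23] w 0.0454 F [-0.4 -0.6 -1.3] t 53.23
delta [113.2   2.8   0.7] rows 2.7 turn -0.5 (or 179.5)
[(np.float64(0.453), np.float64(0.3457), np.float64(0.671), (np.int64(471), np.int64(237)), 663), (np.float64(0.6165), np.float64(0.3384), np.float64(0.803), (np.int64(439), np.int64(286)), 417)]
```

View pics/w30.png

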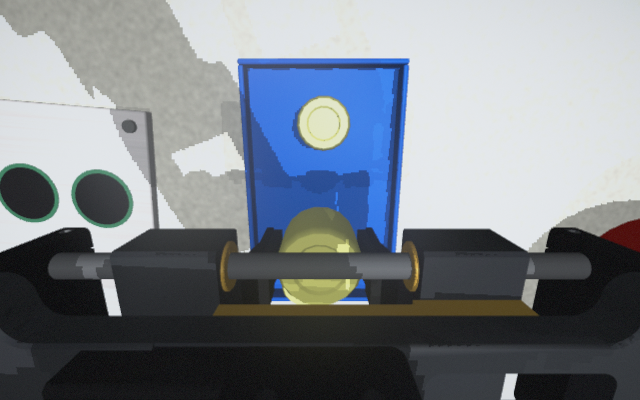

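View pics/s30.png

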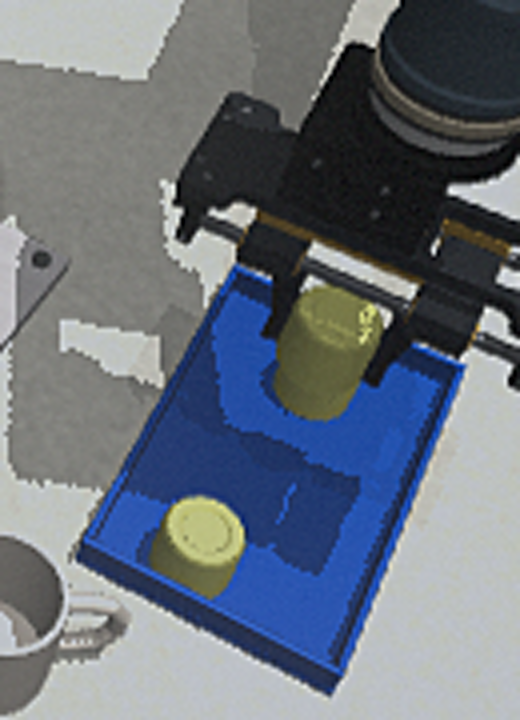

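Emit:
move_arm(commands=[[0.6,40,2,0,0],[0.6,75,2,0,0],[0.6,100,2,0,0],[0.6,112,2,0,0],[0.6,112,2,0,0],[0.6,112,2,0,0]])

```text
time: 53.83
position: [0.5358, 0.3511, 0.0441]
tool_rot: [-0.021, 0.707, 0.021, 0.707]
ft_force: [0.2, 0.7, -1.1]
grip_width: 0.0456
```

Emit:
move_arm(commands=[[0.6,2,0,0,0],[0.6,4,0,0,0],[0.6,4,0,0,0]])

```text
time: 54.08
position: [0.5359, 0.352, 0.0411]
tool_rot: [-0.021, 0.706, 0.022, 0.708]
ft_force: [0.1, 0.1, -0.7]
grip_width: 0.0454
```

```bash
python3 -c "
from h import *
go(.535,.351,.0333,4)
"
```

```text
g [0.5359 0.352  0.0351] yaw 3.5 q [ 0.41  0.82  1.52 -0.    0.8  -1.22] w 0.0454 F [ 0.1  0.1 -0.7] t 54.08
delta [ 1.8 -0.9 -1. ] rows 0.1 turn -0.5 (or 179.5)
```

Emit:
move_arm(commands=[[0.6,1,0,0,0],[0.6,2.5,0,0,0],[0.6,2.5,0,0,0]])

```text
time: 54.33
position: [0.5359, 0.3521, 0.039]
tool_rot: [-0.022, 0.706, 0.022, 0.707]
ft_force: [-0.9, -0.9, 5.2]
grip_width: 0.0458
```

Emit:
move_arm(commands=[[-0.7,0,0,0,0],[-0.7,0,0,0,0],[-0.7,0,0,0,0],[-0.7,0,0,0,0],[-0.7,0,0,0,0],[-0.7,-40,0,0,0],[-0.7,-80,0,0,0],[-0.7,-120,0,0,0]])

```text
time: 55.0
position: [0.5344, 0.3513, 0.157]
tool_rot: [-0.022, 0.708, 0.021, 0.706]
ft_force: [0.6, 0.1, 0.4]
grip_width: 0.0737
```

Emit:
move_arm(commands=[[-1,0,-14,60,0],[-1,0,-14,80,0],[-1,0,-14,80,0],[-1,0,-14,80,0]])

```text
time: 55.33
position: [0.6179, 0.3419, 0.1572]
tool_rot: [-0.021, 0.706, 0.021, 0.707]
ft_force: [-0.3, -0.9, -0.7]
grip_width: 0.0857
```

```bash
python3 -c "
from h import *
robot.camera('top')
c=cam('wrist');save(c,'w31');print(cups(c,.005,300))
c=cam('scene');save(c,'s31',(390,190,520,330),5);print(cups(c,.005,60))
go(.616,.339,.033,4)
def tr(x,y):
  d=np.array([x-.527,y-.351]);a=.067;return d[0]*np.cos(a)+d[1]*np.sin(a),-d[0]*np.sin(a)+d[1]*np.cos(a)
print(tr(.6165,.3385),tr(.4605,.347),tr(.536,.352))
"
```

```text
[(np.float64(0.4329), np.float64(0.3713), np.float64(0.399), (np.int64(346), np.int64(22)), 942), (np.float64(0.6153), np.float64(0.3395), np.float64(0.591), (np.int64(313), np.int64(202)), 1314)]
[(np.float64(0.4498), np.float64(0.3467), np.float64(0.274), (np.int64(469), np.int64(246)), 107), (np.float64(0.5385), np.float64(0.3523), np.float64(0.884), (np.int64(459), np.int64(265)), 431), (np.float64(0.6171), np.float64(0.3386), np.float64(0.805), (np.int64(439), np.int64(286)), 418)]
g [0.6141 0.3425 0.1503] yaw 3.5 q [ 0.35  0.73  1.29  0.    1.12 -1.28] w 0.0871 F [-0.2  0.2  0.1] t 55.48
delta [117.3  -3.5   2.1] rows 2.8 turn -0.5 (or 179.5)
(np.float64(0.08846231883460552), np.float64(-0.01846396886924917)) (np.float64(-0.06661859611337631), np.float64(0.0004611419335133716)) (np.float64(0.009046756939622917), np.float64(0.0003952073827558543))
```

View pics/w31.png

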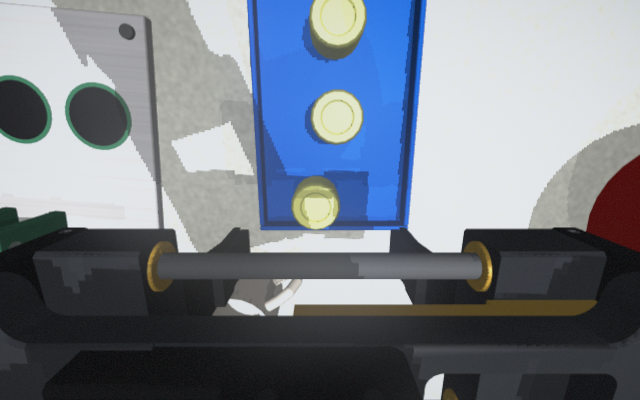

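View pics/s31.png

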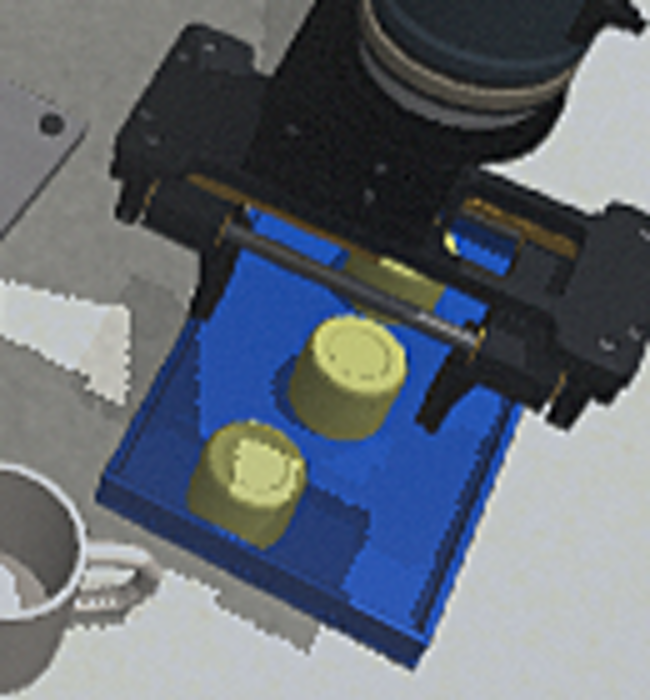

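```bash
python3 - <<'E'
from h import *
w=cam("wrist"); s=cam("scene"); t=cam("top")
save(w,"w32",(260,90,380,240),5); save(s,"s32",(420,230,490,310),8); save(t,"t32",(135,150,215,265),5)
for z in(.045,.05): print(z,[ray(c,uv,z)[0].round(4) for c,uv in((w,(316,207.5)),(s,(440.4,283.2)))], [ray(c,uv,z)[0].round(4) for c,uv in((w,(336,117)),(s,(461,260.3)))])
for P in([.6165,.3385],[.537,.352],[.4605,.347]):
    print([proj(c,np.array([[*P,.045]])).round(1)[0].tolist() for c in(w,s,t)])
E
```

```text
0.045 [array([0.6152, 0.34  , 0.045 ]), array([0.6219, 0.3392, 0.045 ])] [array([0.5353, 0.3521, 0.045 ]), array([0.5392, 0.352 , 0.045 ])]
0.05 [array([0.6138, 0.34  , 0.05  ]), array([0.6252, 0.3395, 0.05  ])] [array([0.5355, 0.3518, 0.05  ]), array([0.5431, 0.3522, 0.05  ])]
[[314.3, 208.8], [441.1, 281.3], [177.1, 173.4]]
[[335.8, 119.1], [461.4, 259.6], [170.0, 205.1]]
[[336.9, 15.7], [472.1, 236.9], [170.5, 236.3]]
```

View pics/w32.png

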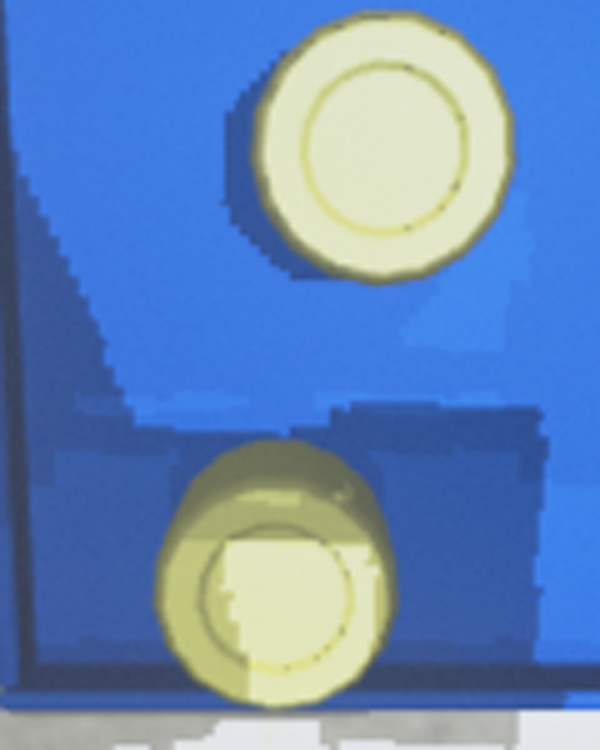

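View pics/s32.png

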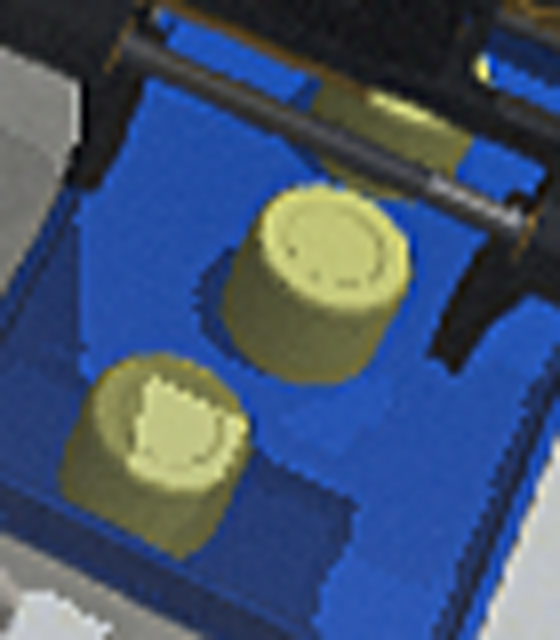

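All three cups stand flat in the tray. The far one is about 0.088 along the tray's x, and its wall would stop it at 0.092, inside the 0.1 limit. Retreating for a final look.

Emit:
move_arm(commands=[[-1,-40,0,0,0],[-1,-80,0,-30,0],[-1,-80,0,-60,0],[-1,-80,60,-160,0],[-1,-80,60,-200,0],[-1,-80,60,-200,0],[-1,-80,60,-200,0],[-1,-80,60,-200,0]])

```text
time: 56.3
position: [0.405, 0.3909, 0.2373]
tool_rot: [-0.024, 0.709, 0.023, 0.705]
ft_force: [-0.5, -0.4, 0.4]
grip_width: 0.0873
```

```bash
python3 - <<'E'
from h import *
robot.camera("wrist")
go(.5,.3,.2)
s=cam("scene"); t=cam("top")
save(s,"s33",(220,130,540,340),2.4); save(t,"t33",(130,90,400,270),2.9)
print(cups(s,.005,60)); print(cups(t,.005,60))
E
```

```text
g [0.4086 0.3909 0.2316] yaw 3.8 q [ 0.57  0.46  1.59  0.    1.09 -1.07] w 0.0869 F [-0.1 -0.6  0.6] t 56.35
delta [ 31.5 -96.7  85.3] rows 3.2 
[(np.float64(0.5367), np.float64(0.3524), np.float64(0.491), (np.int64(464), np.int64(254)), 824), (np.float64(0.6172), np.float64(0.3385), np.float64(0.799), (np.int64(439), np.int64(286)), 415)]
[(np.float64(0.5504), np.float64(-0.1348), np.float64(0.393), (np.int64(366), np.int64(201)), 123), (np.float64(0.4584), np.float64(0.3459), np.float64(0.401), (np.int64(171), np.int64(239)), 152)]
```

View pics/s33.png

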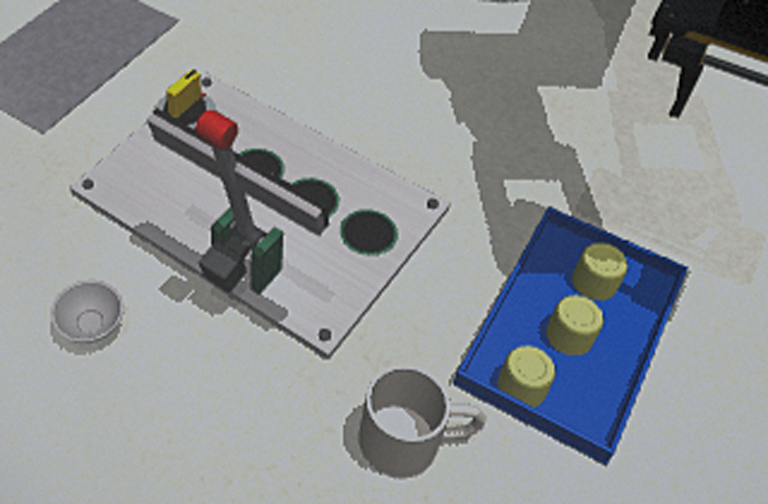

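View pics/t33.png

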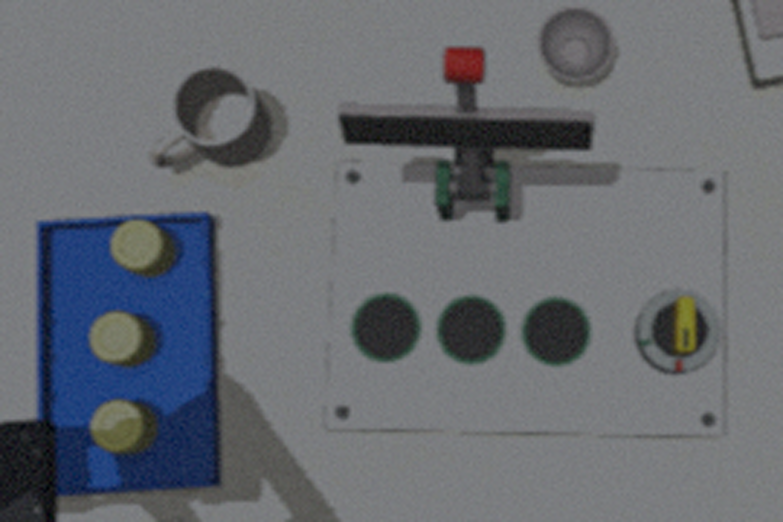

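The final pictures show three upright cups in the tray, the clamp open, the knob at red, the mug and dish in place, and the arm clear.

```bash
python3 -c "
from rig import robot
print(robot.hand_in(), robot.get_obs()['time'])"
```

```text
the job is handed in; nothing more can be done
the job is handed in; nothing more can be done
```

I carried out every step and handed the job in at about 56 s. The simulator reports no verdict, so what follows rests on my own checks.

- **Cups on marks:** all three cups stood within about 3 mm of their mark centres.
- **Clamp and knob:** I shut the clamp to about 0.01 rad. I then turned the knob about 69° in a flat grip, past the click to green, and back to red with the clamp still shut. The clamp was then swung open to about 1.80 rad. The knob angles come from the gripper's turn and the pictures, not from a joint reading.
- **Cups in tray:** they stand upright and released at tray x of about −67, +9 and +88 mm (limit ±100), with y within 20 mm. Mug and dish look unmoved.

**Knocked cup:** the first cup I put in the tray was later found about 2–3 cm from where I had set it, near the far wall. I left it because it still looks flat. The wall would stop it at about 92 mm, inside the limit.

**Disagreeing checks:** the scene and wrist cameras differ by about 7 mm on that cup's position. The silhouette fit is also poorer there, probably because the wall hides part of the cup. In the last pictures the fits merged or missed some of the tray cups, so the other two cups' positions come from earlier pictures and the hand's pose at release.

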